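# Lock the grille of the smoke absorber with its slotted cams

### The job

Close up the smoke absorber: lay the loose grille flat into the frame on its sloping face, bar outwards, and let go of it. Then, with the blade of the orange driver, turn both slotted cams clockwise to their stops so that they hold the grille, in either order. Stand the driver blade down in its stand again, and leave the other things where they are.

Things in the scene. Friction and masses are not known exactly. Their poses are not given: they have to be found in the camera images.
- absorber: benchtop solder-smoke absorber, fixed: white wedge housing 200 deep (x) x 205 wide (y) x 145 high; origin at the centre of its underside, front (-x) towards the robot, its x, y level. The front is 70 high, then the face slopes up and back at 30 degrees from level to a flat top. Place and yaw vary.
- frame: low grey frame on the absorber's sloped face, round the dark filter: inside 136 (y) x 102 (x) mm, 7 high, its lip flared outwards; takes the grille. Origin on the sloped face at the frame's middle, where the seated grille's origin belongs; x up the slope, y to the left, z square out of the face (30 degrees from vertical, leaning to the robot). Fixed.
- grille: loose black louvred grille 96 (x) x 130 (y) x 6 mm thick, about 0.12 kg, with a yellow finger bar on top in the middle: 12 mm thick (x), 60 mm long (y), 22 mm tall (its top 28 mm above the origin). Origin at the centre of its underside, z up through the bar. The same either way round. Lies flat on the bench at the start.
- driver: short flat-blade driver, 97 mm long, about 0.07 kg, standing blade down in one of the stand's pockets. Origin at the middle of the blade's end, z up along the shaft to the handle. Blade 14 mm wide (x) x 2.6 mm thick (y), 10 long; round shank 8 mm; round black collar 30 mm across from 42 to 48 mm above the origin; orange handle with flat sides from 48 to 97 mm, 26 (x) x 20 mm (y), grip it across the 20 mm flats.
- driver_tip (a point): middle of the driver's blade end (the driver's origin), axes as the driver's
- stand: blue tool stand, fixed: block 52 (x) x 150 (y) x 48 mm high, origin at the centre of its underside, with three square pockets 22 x 22 mm, 46 deep, at y = -45, 0 and 45 mm. Tools stand in it with their collar on its top: the driver's origin is then 6 mm above the stand's origin. The pocket that the driver comes from stays free for it. Place, yaw and side of the table vary.
- cam_left (a joint): slotted cam beside the left (+y) edge of the frame: rad, 0 = open (tongue points up the slope, clear of the grille), 1.571 = against its stop (tongue over the grille's edge). Grows clockwise as seen from outside the sloped face. Friction 0.04 N m; stays where left; starts at 0 to 0.3. Its steel tongue, 12 mm wide with a red dot, reaches 25 mm from the axis and passes 1 mm above the seated grille.
- cam_right (a joint): slotted cam beside the right (-y) edge of the frame: rad, 0 = open (tongue points down the slope, clear of the grille), 1.571 = against its stop (tongue over the grille's edge). Grows clockwise as seen from outside the sloped face. Friction 0.04 N m; stays where left; starts at 0 to 0.3. Its steel tongue, 12 mm wide with a red dot, reaches 25 mm from the axis and passes 1 mm above the seated grille.
- cam_left_slot (a point): middle of the floor of the left cam's slot, on the cam's axis; axes turn with the cam: x along the slot, z out of the sloped face. Brass head 24 mm across, its top 6 mm above this point; slot 4.2 mm wide, 6 mm deep, open at both ends, in line with the tongue under the head. The axis is 80 mm from the frame's middle; the point is 11 mm off the sloped face.
- cam_right_slot (a point): middle of the floor of the right cam's slot, on the cam's axis; axes turn with the cam: x along the slot, z out of the sloped face. Brass head 24 mm across, its top 6 mm above this point; slot 4.2 mm wide, 6 mm deep, open at both ends, in line with the tongue under the head. The axis is 80 mm from the frame's middle; the point is 11 mm off the sloped face.
- hex_driver: bystander: driver with a round green handle, 23 mm across (collar 30 mm), 96 mm tall, in another pocket of the stand; origin at its tip
- pick_tool: bystander: pick with a round aluminium handle, 17 mm across (collar 30 mm), 87 mm tall, in another pocket of the stand; origin at its tip
- phone: bystander: black phone 148 x 72 x 8 mm on the 4 mm thick red mat in front of the absorber; origin at the centre of its underside
- flux_jar: bystander: small jar, 44 mm across, 42 mm high; origin at the centre of its underside
- solder_reel: bystander: solder reel on its side, 60 mm across, 44 mm high; origin at the centre of its underside
- cleaner: bystander: bottle 48 mm across, 130 mm high; origin at the centre of its underside
- fan: bystander: black cooling fan standing on edge, 25 x 60 x 60 mm; origin at the centre of its underside
- parts_tin: bystander: flat round tin, 56 mm across, 18 mm high, on the red mat; origin at the centre of its underside
Things that resemble listed ones, but are neither listed nor needed, are in the scene too. What is shaped like the grille but brown is not meant.

How it is judged (in metres and radians):
On the way, in this order (a step that is already met when the one before it is completed fails the run):
1. the grille lies in the frame, let go, with both cams still open (horizontal distance between grille and frame below 0.006 m and z of grille in the frame of frame between -0.002 and 0.0025 m and angle between the z axis of grille and the z axis of frame, either way round below 0.05 rad and angle between the y axis of grille and the y axis of frame, either way round below 0.08 rad and angle between grille's own z axis and vertical below 0.7 rad and value of joint each of cam_left, cam_right below 0.8 rad and contact force between the fingers and grille below 0.2 N), for 0.2 s.
2. one cam is turned to its stop, the driver's blade in its slot (((value of joint cam_left above 1.47 rad and distance between driver_tip and cam_left_slot below 0.0065 m) or (value of joint cam_right above 1.47 rad and distance between driver_tip and cam_right_slot below 0.0065 m))), for 0.1 s.
3. both cams are turned to their stops, the driver's blade in the slot of the second (value of joint each of cam_left, cam_right above 1.47 rad and (distance between driver_tip and cam_left_slot below 0.0065 m or distance between driver_tip and cam_right_slot below 0.0065 m)), for 0.1 s.
At the end, for the whole second after the job is handed in: The grille lies flat in the frame (within 6 mm, bar outwards), both cams are at 1.47 rad or more, and the driver stands at rest, blade down in a pocket of the stand, its collar within 4 mm of the stand's top (horizontal distance between grille and frame below 0.006 m and z of grille in the frame of frame between -0.002 and 0.0025 m and angle between the z axis of grille and the z axis of frame, either way round below 0.05 rad and angle between the y axis of grille and the y axis of frame, either way round below 0.08 rad and angle between grille's own z axis and vertical below 0.7 rad and value of joint each of cam_left, cam_right above 1.47 rad and x of driver in the frame of stand between -0.012 and 0.012 m and y of driver in the frame of stand between -0.057 and 0.057 m and z of driver in the frame of stand below 0.01 m and angle between driver's own z axis and vertical below 0.15 rad and linear speed of driver below 0.02 m/s); the robot touches nothing.
It fails at once if another thing (tools in the stand, phone, jar, reel, bottle, fan, tin) is moved by more than 30 mm (distance of any of hex_driver, pick_tool, phone, flux_jar, solder_reel, cleaner, fan, parts_tin from where it was at the start of the episode above 0.03 m).
It also fails if it takes over 72 s, if anything falls off the work surface, if the arm or the gripper's body presses on something with over 40 N, if the wrist force passes 120 N, or if a joint passes its speed limit or range.

### The arm

A 6-joint arm with a two-finger parallel gripper is mounted at the origin on the work surface. World frame = base frame: x ahead of the robot, y to its left, z up, the work surface at z = 0. Lengths are in mm, angles in rad, forces in N, time in s.
With the tool pointing down it reaches from about 400 to 925 mm from the base axis. Payload 12.5 kg.
Tool frame: the origin (TCP) lies midway between the tips of the shut fingers; the grasp point (between the pads) lies 19 mm behind it; z points along the fingers, y is the line along which they close (so a half turn about z gives the same grasp; the last joint's range is limited). The gripper opens to 95 mm and grips with 3 to 60 N. Pads are 20 mm wide; open, the fingers measure 119 mm over their backs; the gripper's body (75 mm by 180 mm) begins 59 mm behind the grasp point.
Start: joints at [1.149, 0.491, 1.559, -0, 1.092, -0.106], TCP at [194.094, 594.116, 214.661] pointing down, gripper open.
Joint ranges: [-3.1, 3.1], [-0.84, 2.19], [0.05, 2.79], [-1.13, 4.28], [0.06, 2.93], [-2.69, 2.69]. Speed limits (rad/s): [2.22, 2.22, 2.79, 3.14, 3.14, 3.14].

### API

Orientations are given as a unit quaternion [x, y, z, w].
In Python, from plant import state, camera, hand_in gives the robot as it stands.
- The arm moves only by the tool step_arm, never from a script. Its argument "increments" is a list that holds one entry, the list of rows, each a list of 7 numbers: the shift along the world's x, y, z as a fraction of full scale, then the turn, a rotation vector about the world's x, y, z as a fraction of full scale, then the gripper command: -1 is fully open, 1 is shut, values between are in proportion. In form: [[[x, y, z, wx, wy, wz, hand], ...]]. A call has exactly 5 rows; each row is the pose to reach, as a shift and turn from the pose commanded when the call began, turning the shorter way round; what a row does not reach only later rows make up. Full scale, the value 1, is 300 mm for a shift and 180 degrees for a turn. A row lasts 1/12 s, in which the tool goes at most 41.7 mm and 7.16 degrees, less where a joint would pass 70% of its speed; a pose out of reach is approached as far as the arm can. A call with a number of a shift or a turn outside -1 to 1 is refused whole. A call with a gripper value outside its range is refused whole. The fingers move at their own pace and stop on an object; "grip_force" is the grip in N (left out, the last holds). Time passes only in rows, so rows that repeat a pose let the fingers close, or fill a call up. It gives the time, the measured TCP pose, the force, the opening and the grip force at its end, in the units of the state.
- state(): the state, without advancing time (a new reading comes with each control period).
- camera(name): name is "scene" or "side" or "wrist"; returns a dict with "pixels" (420x560x3 uint8, red, green, blue), "range_z" (420x560 float32, mm along the optical axis (not along the pixel's ray), 0 where there is no reading), "mtx" (3x3 intrinsics, pixels), "dist_coeffs" ([k1, k2, p1, p2, k3] as OpenCV has them; the pictures are not rectified), "R" (3x3) and "t" (3): a world point X has camera coordinates R X + t. Camera axes: x right, y down, z forward; pixel columns grow to the right and rows downward; lengths in mm; the calibration is good to about 2 mm. A picture is of the moment at which its call begins.
- hand_in(): hands the job in; it is judged then, once.
The state is a dict: "time_s": time; "joint_pos": joint angles; "qvel": joint speeds; "joint_torque": joint torques, N m; "tcp_pos": TCP position; "tcp_rot": TCP orientation; "contact_force": force on the tool from outside, world axes, zero at the start; "torque": the same for the moment, N m; "opening": opening from 0.0 (shut) to 1.0 (fully open); "finger_force": force on a finger pad.
Only numpy, scipy, OpenCV 4.12 (cv2) and the standard library are available. Lean on these libraries where they do the work, as an engineer would, in place of code of your own. Each camera call takes 0.05 s, during which the arm holds its last target. There are 200 camera calls.

## Working session

There is one attempt and no reset: what is moved stays moved. The work goes in short steps, Python scripts to look and compute and a tool call to move; the robot and the scene stay as the last step left them, time stands still between calls to the robot, and variables do not carry over. Pictures are saved under pics/ and viewed, at most 10 in all, crops included, and the job is handed in when it is done.

Besides the shell and the picture viewer there is one more tool, called after ">>>" as name(argument=value, ...) on one line, values as JSON. step_arm: Moves the arm, as the interface text tells. Its arguments: {"type":"object","properties":{"increments":{"type":"array","items":{"type":"array","items":{"type":"array","items":{"type":"number","minimum":-1,"maximum":1}}}},"grip_force":{"type":"number"}},"required":["increments"]}

```bash
mkdir -p pics; cat > h.py <<'E'
import numpy as np, cv2
from plant import state, camera
from scipy.spatial.transform import Rotation as Ro
def grab(n):
    c=camera(n); np.savez(f'/tmp/{n}.npz',**c); return c
def cloud(c):
    h,w=c['range_z'].shape
    u,v=np.meshgrid(np.arange(w),np.arange(h))
    p=cv2.undistortPoints(np.stack([u,v],-1).reshape(-1,1,2).astype(np.float64),np.array(c['mtx'],float),np.array(c['dist_coeffs'],float)).reshape(h,w,2)
    z=c['range_z'].astype(float)
    P=np.dstack([p[...,0]*z,p[...,1]*z,z])
    W=(P-np.array(c['t']).reshape(3))@np.array(c['R'])
    W[z==0]=np.nan
    return W
def load(n): return dict(np.load(f'/tmp/{n}.npz'))
def save(img,name): cv2.imwrite(f'pics/{name}.png',cv2.cvtColor(np.ascontiguousarray(img),cv2.COLOR_RGB2BGR))
E
python3 - <<'E'
from h import *
a=grab('scene');b=grab('side')
save(a['pixels'],'scene0');save(b['pixels'],'side0');print(state())
for c in (a,b): print(-np.array(c['R']).T@np.array(c['t']))
E
```

```text
{'time_s': 0.1, 'joint_pos': array([ 1.14940360e+00,  4.91481356e-01,  1.55938083e+00, -1.38508830e-05,
        1.09171423e+00, -1.05607758e-01]), 'qvel': array([ 0.00187811, -0.00164977, -0.00325895, -0.00157885,  0.00151598,
        0.0002659 ]), 'joint_torque': array([ 2.42820766e-03, -6.13623118e+01, -2.58602250e+01,  6.94154087e-02,
        4.70840838e-02, -9.37613345e-05]), 'tcp_pos': array([193.99926892, 593.90232936, 214.13396875]), 'tcp_rot': array([ 1.57234081e-01,  9.87561239e-01, -4.76505107e-04, -1.22184363e-04]), 'contact_force': array([-0.23415973,  0.70340293,  0.19907582]), 'torque': array([-0.00104079, -0.03511231,  0.01460616]), 'finger_force': 0.0, 'opening': 1.0005393104126994}
[331.89694641 898.57274331 906.27225846]
[125.16376309 852.45408119 634.72426832]
```

View pics/scene0.png

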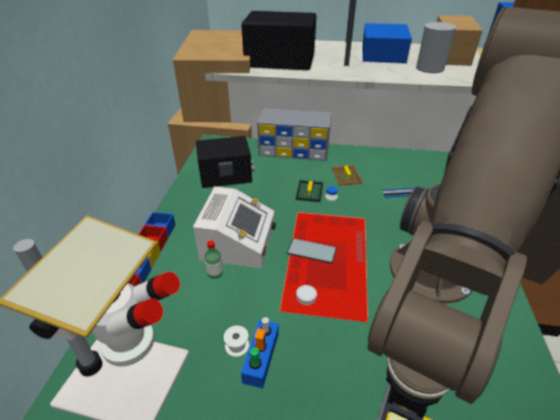

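View pics/side0.png

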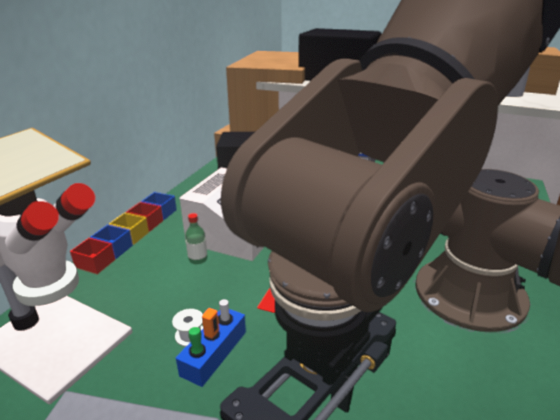

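The scene picture shows these candidates:
- **Grille:** the black plate with a yellow bar at (310,190) is the one I want. The brown one at (346,175) is a decoy.
- **Driver:** the orange handle is at (262,337) in the middle pocket. The green hex driver is at (255,357) and the aluminium pick at (265,322).
- **Absorber:** it is at (235,225), with the cleaner bottle at (213,260) in front of it and the phone at (312,250).

The side view shows the same stand at (212,345), with the arm hiding the rest.

```bash
python3 - <<'E'
from h import *
a=load('scene');W=cloud(a);I=a['pixels']
crop=I[150:275,180:380]; save(cv2.resize(crop,(800,500),interpolation=cv2.INTER_CUBIC),'crop0')
for n,(u,v) in dict(grbar=(310,187),brown=(346,172),orange=(262,337),green=(255,357),pick=(265,322),bottle=(212,245),frame=(247,220),jar=(332,190),top=(217,205),phone=(312,250),tin=(307,295),reel=(235,338)).items(): print(n,W[v,u].round(0))
# grille: black pixels cluster + yellow
hsv=cv2.cvtColor(I,cv2.COLOR_RGB2HSV)
m=np.zeros(I.shape[:2],bool);m[178:203,294:326]=1
y=m&(hsv[...,0]>18)&(hsv[...,0]<35)&(hsv[...,1]>120)&(hsv[...,2]>120)
k=m&(hsv[...,2]<70)&(abs(W[...,2])<25)
for mm in (y,k):
    P=W[mm];P=P[np.isfinite(P).all(1)]
    r=cv2.minAreaRect(P[:,:2].astype(np.float32));print(len(P),P.mean(0),np.median(P[:,2]),r)
# stand: blue
m=np.zeros(I.shape[:2],bool);m[320:388,238:282]=1
b=m&(hsv[...,0]>100)&(hsv[...,0]<125)&(hsv[...,1]>150)&(abs(W[...,2]-48)<5)
P=W[b];print('stand',len(P),np.median(P[:,2]),cv2.minAreaRect(P[:,:2].astype(np.float32)))
o=m&(hsv[...,0]<18)&(hsv[...,1]>150)&(W[...,2]>93);P=W[o];print('orange top',len(P),P.mean(0),cv2.minAreaRect(P[:,:2].astype(np.float32)))
E
```

```text
grbar [ 399. -344.   29.]
brown [ 266. -475.   25.]
orange [452. 373. 101.]
green [460. 418.  90.]
pick [453. 327.  95.]
bottle [640. 119. 129.]
frame [574. -37. 100.]
jar [ 316. -321.   40.]
top [667. -38. 148.]
phone [364. -26.   9.]
tin [363. 169.  21.]
reel [526. 347.  42.]
49 [ 402.65958306 -362.70978475   21.26510281] 27.092240342091724 ((404.79193115234375, -372.7384338378906), (89.72223663330078, 16.63001823425293), 88.39125061035156)
155 [ 401.01159931 -342.42587195    5.57567851] 5.732019457820976 ((402.04193115234375, -354.46490478515625), (128.59231567382812, 91.53699493408203), 87.68233489990234)
stand 705 47.47489852235647 ((459.6295166015625, 364.95538330078125), (153.40077209472656, 52.95463562011719), 84.8567123413086)
orange top 40 [457.13983937 368.41784516  99.53679722] ((457.9292297363281, 365.08740234375), (28.00735855102539, 17.15253448486328), 85.49456024169922)
```

View pics/crop0.png

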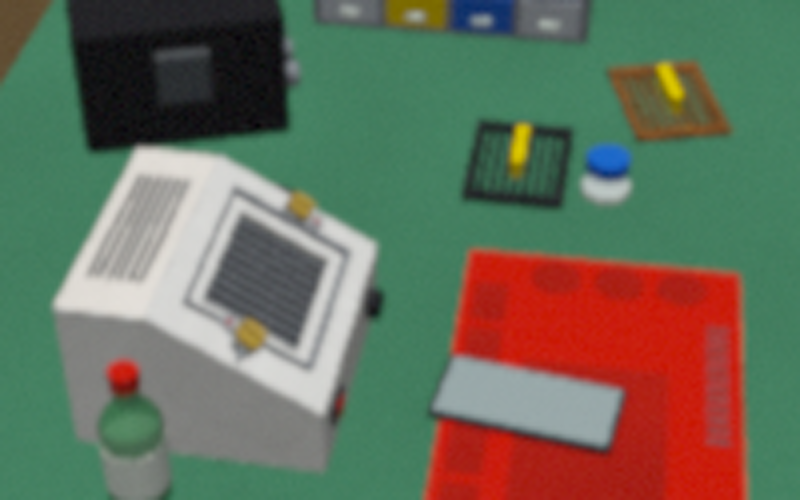

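The crop confirms the choice: the black grille with its yellow bar is at crop (518,165), apart from the brown one at (670,100). The brass cams are at crop (250,335), left, and (302,205), right. I'll move over the stand for a wrist look.

>>> step_arm(increments=[[[0.433,-0.367,0.287,0,0,-0.194,-1],[0.433,-0.367,0.287,0,0,-0.194,-1],[0.433,-0.367,0.287,0,0,-0.194,-1],[0.433,-0.367,0.287,0,0,-0.194,-1],[0.433,-0.367,0.287,0,0,-0.194,-1]]])

```text
time_s: 0.52
tcp_pos: [326.3, 482.1, 302.6]
tcp_rot: [0.45, 0.893, 0.001, 0.0]
contact_force: [-0.2, 0.4, 0.4]
opening: 0.998
finger_force: 0.0
```

>>> step_arm(increments=[[[0.443,-0.383,0,0,0,-0.194,-1],[0.443,-0.383,0,0,0,-0.194,-1],[0.443,-0.383,0,0,0,-0.194,-1],[0.443,-0.383,0,0,0,-0.194,-1],[0.443,-0.383,0,0,0,-0.194,-1]]])

```text
time_s: 0.93
tcp_pos: [460.5, 365.5, 300.3]
tcp_rot: [0.698, 0.716, -0.0, 0.001]
contact_force: [-0.2, -0.2, 0.4]
opening: 1.0
finger_force: 0.0
```

>>> step_arm(increments=[[[0,0,0.1,0,0,-0.03,-1],[0,0,0.1,0,0,-0.03,-1],[0,0,0.1,0,0,-0.03,-1],[0,0,0.1,0,0,-0.03,-1],[0,0,0.1,0,0,-0.03,-1]]])

```text
time_s: 1.35
tcp_pos: [456.4, 369.2, 329.9]
tcp_rot: [0.727, 0.687, -0.001, -0.0]
contact_force: [-0.3, -0.1, -0.2]
opening: 0.998
finger_force: 0.0
```

```bash
cat > st.py <<'E'
from h import *
def stand(c,base,R=110):
    W=cloud(c);I=c['pixels'];hsv=cv2.cvtColor(I,cv2.COLOR_RGB2HSV)
    near=np.hypot(W[...,0]-base[0],W[...,1]-base[1])<R
    b=near&(hsv[...,0]>100)&(hsv[...,0]<125)&(hsv[...,1]>150)&(abs(W[...,2]-48)<5)
    P=W[b];print('stand',len(P),np.median(P[:,2]),cv2.minAreaRect(P[:,:2].astype(np.float32)))
    o=near&(hsv[...,0]<20)&(hsv[...,1]>150)&(W[...,2]>96);P=W[o];print('orange top',len(P),P.mean(0),cv2.minAreaRect(P[:,:2].astype(np.float32)))
E
python3 - <<'E'
from st import *
s=state();print(s['time_s'],s['tcp_pos'],s['joint_pos'].round(2))
w=grab('wrist');print(-w['R'].T@w['t'],w['R'][2]);save(w['pixels'],'w1')
stand(w,(459,366))
a=grab('scene')
E
```

```text
1.35 [456.37501464 369.19587861 329.8929519 ] [ 0.57  0.34  1.49 -0.    1.31  0.62]
[460.48670768 438.81494867 500.45189901] [-0.01516636 -0.24757452 -0.96875014]
stand 3017 48.59684620040749 ((459.91412353515625, 364.0628967285156), (150.5426025390625, 51.95473861694336), 84.50387573242188)
orange top 1166 [450.94721227 382.79882745 332.46582428] ((453.9043273925781, 375.255126953125), (58.98794174194336, 156.3876953125), 86.44286346435547)
```

View pics/w1.png

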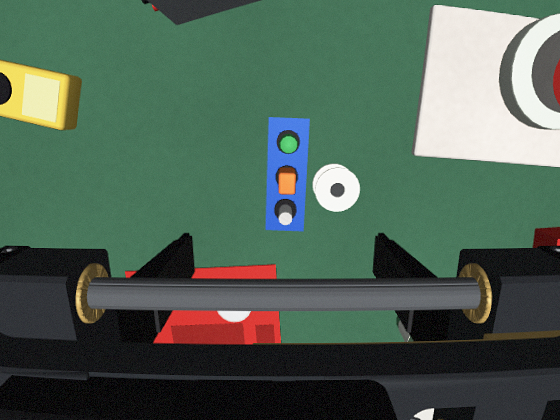

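The wrist view shows the orange handle at (287,182), in the middle pocket between green (289,143) and pick (285,215). Next I'll move above the absorber for a look.

>>> step_arm(increments=[[[0.116,-0.455,0.056,0,0,0,-1],[0.116,-0.455,0.056,0,0,0,-1],[0.116,-0.455,0.056,0,0,0,-1],[0.116,-0.455,0.056,0,0,0,-1],[0.116,-0.455,0.056,0,0,0,-1]]])

```text
time_s: 1.87
tcp_pos: [492.4, 229.9, 347.8]
tcp_rot: [0.728, 0.685, 0.0, 0.0]
contact_force: [-0.9, -0.0, 0.5]
opening: 1.001
finger_force: 0.0
```

>>> step_arm(increments=[[[0.116,-0.455,0.056,0,0,0,-1],[0.116,-0.455,0.056,0,0,0,-1],[0.116,-0.455,0.056,0,0,0,-1],[0.116,-0.455,0.056,0,0,0,-1],[0.116,-0.455,0.056,0,0,0,-1]]])

```text
time_s: 2.28
tcp_pos: [527.3, 94.1, 364.2]
tcp_rot: [0.728, 0.685, -0.0, 0.0]
contact_force: [-0.4, 1.1, 0.6]
opening: 0.997
finger_force: 0.0
```

>>> step_arm(increments=[[[0.116,-0.455,0.056,0,0,0,-1],[0.116,-0.455,0.056,0,0,0,-1],[0.116,-0.455,0.056,0,0,0,-1],[0.116,-0.455,0.056,0,0,0,-1],[0.116,-0.455,0.056,0,0,0,-1]]])

```text
time_s: 2.7
tcp_pos: [562.2, -41.9, 380.5]
tcp_rot: [0.728, 0.686, -0.0, -0.0]
contact_force: [0.5, 0.5, -0.7]
opening: 1.001
finger_force: 0.0
```

```bash
python3 - <<'E'
from h import *
s=state();print(s['time_s'],s['tcp_pos'],s['joint_pos'].round(2))
w=grab('wrist');np.savez('/tmp/abs.npz',**w);W=cloud(w)
I=w['pixels'];save(I,'w2')
near=(abs(W[...,0]-590)<130)&(abs(W[...,1]+38)<130)&(W[...,2]>70)&(W[...,2]<140)
P=W[near];rng=np.random.default_rng(0);best=0
for _ in range(400):
    a,b,c=P[rng.choice(len(P),3)];n=np.cross(b-a,c-a);L=np.linalg.norm(n)
    if L<500: continue
    n/=L;n*=np.sign(n[2])
    if not .8<n[2]<.92: continue
    k=(abs((P-a)@n)<1.5)
    if k.sum()>best: best=k.sum();Q=P[k]
c=Q.mean(0);n=np.linalg.svd(Q-c,full_matrices=0)[2][2];n*=np.sign(n[2])
print('plane',len(Q),c,n,'tilt',np.degrees(np.arccos(n[2])),'yaw',np.degrees(np.arctan2(-n[1],-n[0])))
E
```

```text
2.7 [562.1596955  -41.85960296 380.5143127 ] [-0.19  0.28  1.45 -0.    1.41 -0.13]
plane 7304 [574.72483297 -23.43335268 107.78696376] [-0.4993221   0.0172612   0.86624447] tilt 29.974886962989366 yaw -1.9798842550954747
```

View pics/w2.png

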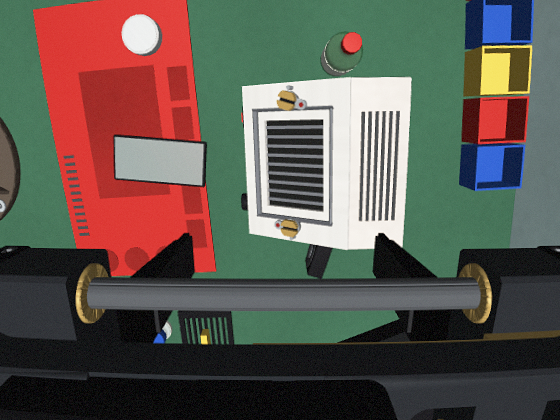

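The wrist view shows the left cam at (288,100) with its tongue to the right (up the slope) and the right cam at (289,228) with its tongue downslope. The frame is centred at (294,164), and a black fan at (318,260) stands off the right side of the absorber.

```bash
cat > fr.py <<'E'
from h import *
n=np.array([-.4993,.01726,.86624]);n/=np.linalg.norm(n);c0=np.array([574.7248,-23.4334,107.787])
x=np.array([0,0,1.])-n[2]*n;x/=np.linalg.norm(x);y=np.cross(n,x)
R=np.stack([x,y,n],1)
def ortho(c,o,h,half=(75,110),s=5):
    gx=np.arange(-half[0],half[0],1/s);gy=np.arange(-half[1],half[1],1/s)
    GX,GY=np.meshgrid(gx[::-1],gy[::-1],indexing='ij') # up = +x slope, left=+y
    P=o+GX[...,None]*x+GY[...,None]*y+h*n
    r,_=cv2.Rodrigues(c['R'])
    uv,_=cv2.projectPoints(P.reshape(-1,3),r,c['t'],c['mtx'],c['dist_coeffs']);uv=uv.reshape(*GX.shape,2).astype(np.float32)
    return cv2.remap(c['pixels'],uv[...,0],uv[...,1],cv2.INTER_CUBIC)
E
python3 - <<'E'
from fr import *
w=dict(np.load('/tmp/abs.npz'));W=cloud(w)
D=(W-c0)@R
hsv=cv2.cvtColor(w['pixels'],cv2.COLOR_RGB2HSV)
near=(abs(D[...,0])<90)&(abs(D[...,1])<120)
# heads
for nm,sgn in (('left',1),('right',-1)):
    k=near&(abs(D[...,2]-17)<3)&(D[...,1]*sgn>30)
    p=D[k];(cx,cy),r=cv2.minEnclosingCircle(p[:,:2].astype(np.float32));print(nm,k.sum(),p.mean(0),cx,cy,r)
k=near&(D[...,2]>4)&(D[...,2]<9)&(abs(D[...,1])<100)
p=D[k];print('frame',k.sum(),np.percentile(p,[1,99],axis=0),cv2.minAreaRect(p[:,:2].astype(np.float32)))
img=ortho(w,c0,17,half=(60,100),s=4);save(img,'ortho1')
E
```

```text
left 230 [ 1.86281375 71.87276546 16.72935641] 1.0248020887374878 71.24100494384766 12.809196472167969
right 199 [  1.58598005 -88.0663585   16.90604309] 0.6984902620315552 -87.9321060180664 12.878474235534668
frame 1136 [[-54.81415562 -81.23539288   4.04564869]
 [ 56.33290381  83.98850256   8.76344784]] ((0.8638458251953125, -1.8025970458984375), (113.11875915527344, 183.0286865234375), 0.12494374066591263)
```

View pics/ortho1.png

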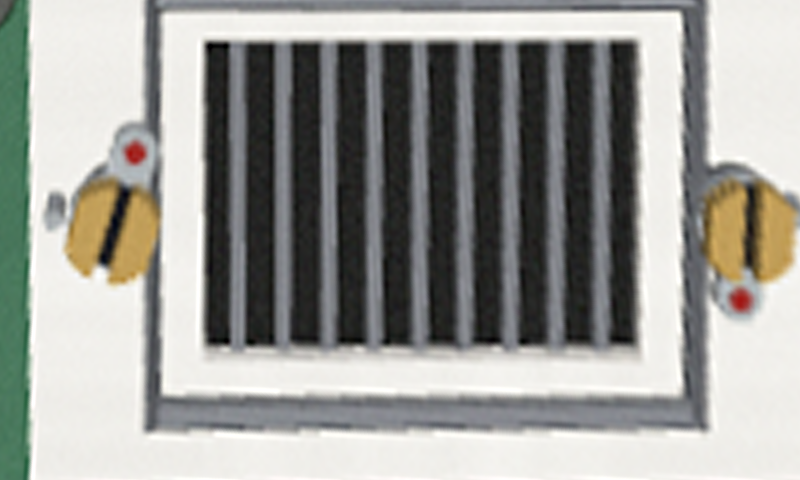

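>>> step_arm(increments=[[[-0.267,-0.51,-0.2,0,0,0,-1],[-0.267,-0.51,-0.2,0,0,0,-1],[-0.267,-0.51,-0.2,0,0,0,-1],[-0.267,-0.51,-0.2,0,0,0,-1],[-0.267,-0.51,-0.2,0,0,0,-1]]])

```text
time_s: 3.17
tcp_pos: [479.3, -193.6, 319.3]
tcp_rot: [0.727, 0.686, -0.0, -0.001]
contact_force: [1.0, -0.2, -0.0]
opening: 1.001
finger_force: 0.0
```

>>> step_arm(increments=[[[-0.267,-0.51,-0.2,0,0,0,-1],[-0.267,-0.51,-0.2,0,0,0,-1],[-0.267,-0.51,-0.2,0,0,0,-1],[-0.267,-0.51,-0.2,0,0,0,-1],[-0.267,-0.51,-0.2,0,0,0,-1]]])

```text
time_s: 3.58
tcp_pos: [400.0, -347.1, 259.2]
tcp_rot: [0.727, 0.686, -0.0, -0.001]
contact_force: [1.1, 1.1, 0.4]
opening: 0.999
finger_force: 0.0
```

```bash
python3 - <<'E'
from h import *
s=state();print(s['time_s'],s['tcp_pos'],s['joint_pos'].round(2))
w=grab('wrist');W=cloud(w);I=w['pixels'];hsv=cv2.cvtColor(I,cv2.COLOR_RGB2HSV)
near=(abs(W[...,0]-402)<90)&(abs(W[...,1]+352)<90)
y=near&(hsv[...,0]>18)&(hsv[...,0]<35)&(hsv[...,1]>120)&(hsv[...,2]>80)&(abs(W[...,2]-27)<3)
k=near&(hsv[...,2]<70)&(abs(W[...,2]-6)<3)
for mm in (y,k):
    P=W[mm];print(len(P),P.mean(0),np.median(P[:,2]),cv2.minAreaRect(P[:,:2].astype(np.float32)),np.argwhere(mm).mean(0))
E
```

```text
3.5833 [ 399.98617217 -347.10222855  259.15657184] [-0.84  0.31  1.73 -0.    1.1  -0.78]
337 [ 403.12039702 -363.33386649   28.30795602] 28.40000407806881 ((403.35546875, -358.8624267578125), (59.121498107910156, 11.828659057617188), 87.66409301757812) [192.6231454  287.08605341]
3993 [ 401.53270022 -359.03666128    6.40572182] 6.443542415136534 ((403.0537109375, -358.4990234375), (129.06275939941406, 94.75682830810547), 88.91883087158203) [185.02704733 285.4162284 ]
```

>>> step_arm(increments=[[[0.01,-0.038,-0.12,0,0,0.009,0.16],[0.01,-0.038,-0.26,0,0,0.009,0.16],[0.01,-0.038,-0.4,0,0,0.009,0.16],[0.01,-0.038,-0.53,0,0,0.009,0.16],[0.01,-0.038,-0.66,0,0,0.009,0.16]]])

```text
time_s: 4.05
tcp_pos: [405.4, -355.3, 61.7]
tcp_rot: [0.717, 0.697, 0.0, 0.0]
contact_force: [0.8, -0.5, -0.0]
opening: 0.709
finger_force: 0.0
```

>>> step_arm(increments=[[[0,0,-0.03,0,0,0,0.16],[0,0,-0.05,0,0,0,0.16],[0,0,-0.06,0,0,0,0.16],[0,0,-0.06,0,0,0,0.16],[0,0,-0.06,0,0,0,0.16]]])

```text
time_s: 4.47
tcp_pos: [405.0, -358.1, 46.9]
tcp_rot: [0.717, 0.697, -0.0, 0.001]
contact_force: [0.4, -0.1, -0.2]
opening: 0.426
finger_force: 0.0
```

>>> step_arm(increments=[[[-0.006,-0.002,-0.06,0,0,0,0.16],[-0.006,-0.002,-0.1,0,0,0,0.16],[-0.006,-0.002,-0.126,0,0,0,0.16],[-0.006,-0.002,-0.126,0,0,0,0.16],[-0.006,-0.002,-0.126,0,0,0,0.16]]])

```text
time_s: 4.88
tcp_pos: [402.6, -358.6, 8.1]
tcp_rot: [0.718, 0.696, 0.0, 0.0]
contact_force: [0.6, 0.3, 0.7]
opening: 0.42
finger_force: 0.0
```

>>> step_arm(increments=[[[0,0,0,0,0,0,1],[0,0,0,0,0,0,1],[0,0,0,0,0,0,1],[0,0,0,0,0,0,1],[0,0,0,0,0,0,1]]], grip_force=35)

```text
time_s: 5.3
tcp_pos: [402.4, -358.5, 7.6]
tcp_rot: [0.718, 0.696, 0.0, 0.0]
contact_force: [0.8, 0.2, 0.6]
opening: 0.128
finger_force: 2.1
```

>>> step_arm(increments=[[[0,0,0,0,0,0,1],[0,0,0,0,0,0,1],[0,0,0,0,0,0,1],[0,0,0.02,0,0,0,1],[0,0,0.05,0,0,0,1]]])

```text
time_s: 5.72
tcp_pos: [401.9, -358.0, 22.1]
tcp_rot: [0.718, 0.696, 0.0, -0.001]
contact_force: [-0.1, -0.1, -0.6]
opening: 0.124
finger_force: 35.0
```

```bash
cat >> fr.py <<'E'
F=c0+1.3*x-8.2*y
def tool(tz,ty):
    ty=ty-tz*(ty@tz);ty/=np.linalg.norm(ty);return np.stack([np.cross(ty,tz),ty,tz],1)
def delta(T,p,cur=None):
    s=state();q=Ro.from_quat(s['tcp_rot']);rv=(Ro.from_matrix(T)*q.inv()).as_rotvec()
    d=np.array(p)-s['tcp_pos']
    print('t',round(s['time_s'],2),'tcp',s['tcp_pos'].round(1),'d mm',d.round(1),'frac',(d/300).round(3),'rv deg',np.degrees(rv).round(1),'frac',(rv/np.pi).round(3))
    return d,rv
E
python3 - <<'E'
from fr import *
print(F,'rel slope axes',x,y)
T=tool(-n,x)
delta(T,F+8*n+100*n)
E
```

```text
[575.56696494 -31.66741022 108.43648741] rel slope axes [ 0.86573582 -0.0299271   0.4996057 ] [0.03454776 0.99940305 0.        ]
t 5.72 tcp [ 401.9 -358.    22.1] d mm [119.8 328.2 179.9] frac [0.399 1.094 0.6  ] rv deg [ -1.  -30.   -0.3] frac [-0.006 -0.167 -0.002]
```

>>> step_arm(increments=[[[0,0,0.13,0,0,0,1],[0,0,0.27,0,0,0,1],[0,0,0.4,0,0,0,1],[0,0,0.53,0,0,0,1],[0,0,0.65,0,0,0,1]]])

```text
time_s: 6.13
tcp_pos: [401.9, -358.0, 220.5]
tcp_rot: [0.718, 0.696, 0.0, 0.001]
contact_force: [1.2, 0.0, -1.8]
opening: 0.125
finger_force: 35.0
```

>>> step_arm(increments=[[[0.02,0.05,0,0,-0.015,0,1],[0.06,0.15,0,0,-0.03,0,1],[0.1,0.27,0,-0.003,-0.05,0,1],[0.14,0.39,0,-0.003,-0.065,0,1],[0.18,0.5,0,-0.003,-0.08,0,1]]])

```text
time_s: 6.55
tcp_pos: [455.9, -206.4, 218.0]
tcp_rot: [0.712, 0.691, 0.088, 0.091]
contact_force: [1.2, 0.8, -0.1]
opening: 0.125
finger_force: 35.0
```

>>> step_arm(increments=[[[0.05,0.13,0,0,-0.02,0,1],[0.1,0.26,0,0,-0.04,0,1],[0.15,0.39,0,-0.003,-0.06,0,1],[0.2,0.5,0,-0.003,-0.08,0,1],[0.219,0.594,0,-0.003,-0.087,-0.002,1]]])

```text
time_s: 6.97
tcp_pos: [521.8, -27.7, 217.8]
tcp_rot: [0.695, 0.67, 0.181, 0.188]
contact_force: [0.0, -1.1, -1.8]
opening: 0.125
finger_force: 35.0
```

>>> step_arm(increments=[[[0,0,-0.03,0,0,0,1],[0,0,-0.05,0,0,0,1],[0,0,-0.05,0,0,0,1],[0,0,-0.05,0,0,0,1],[0,0,-0.05,0,0,0,1]]])

```text
time_s: 7.38
tcp_pos: [522.0, -30.4, 202.9]
tcp_rot: [0.695, 0.67, 0.179, 0.188]
contact_force: [0.2, 0.6, -1.5]
opening: 0.125
finger_force: 35.0
```

```bash
python3 - <<'E'
from fr import *
print(state()['joint_pos'].round(2))
T=tool(-n,x)
delta(T,F+8*n+100*n)
w=grab('wrist');save(w['pixels'],'w3')
# grille bottom check from wrist not needed
E
```

```text
[-0.24  0.23  2.16  0.4   0.25 -0.56]
t 7.38 tcp [522.  -30.4 202.9] d mm [-0.4  0.6 -0.9] frac [-0.001  0.002 -0.003] rv deg [0.1 0.1 0.2] frac [0.001 0.001 0.001]
```

View pics/w3.png

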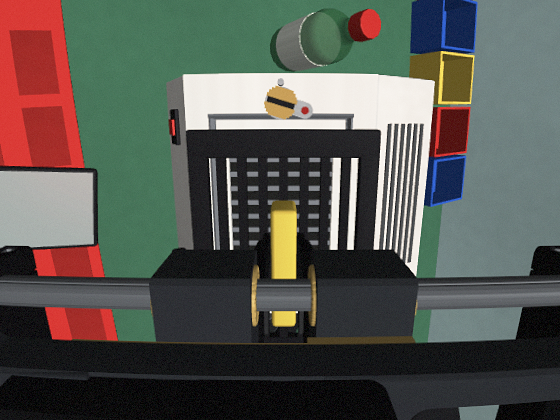

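The view shows the grille held level, just ahead of the frame, with about equal frame margins at (212,130) and (352,130). The left cam is at (281,103). I'll go in along the face normal.

>>> step_arm(increments=[[[0.025,0,-0.045,0,0,0,1],[0.055,0,-0.095,0,0,0,1],[0.085,-0.001,-0.15,0,0,0,1],[0.115,-0.002,-0.2,0,0,0,1],[0.132,-0.003,-0.233,0.001,0.001,0.001,1]]])

```text
time_s: 7.85
tcp_pos: [562.2, -31.6, 131.6]
tcp_rot: [0.695, 0.671, 0.179, 0.185]
contact_force: [0.6, -0.3, -1.1]
opening: 0.121
finger_force: 35.0
```

>>> step_arm(increments=[[[0,0,0,0,0,0,1],[0.004,0,-0.008,0,0,0,1],[0.009,0,-0.016,0,0,0,1],[0.013,0,-0.023,0,0,0,1],[0.017,-0.001,-0.029,0,0,0,1]]])

```text
time_s: 8.27
tcp_pos: [566.8, -31.6, 124.7]
tcp_rot: [0.695, 0.671, 0.18, 0.186]
contact_force: [-0.8, 0.1, -1.2]
opening: 0.125
finger_force: 35.0
```

```bash
python3 - <<'E'
from fr import *
T=tool(-n,x);s=state();d,_=delta(T,F+8*n);print('in frame',(R.T@d).round(1),s['contact_force'].round(1))
E
```

```text
t 8.27 tcp [566.8 -31.6 124.7] d mm [ 4.8  0.1 -9.3] frac [ 0.016  0.    -0.031] rv deg [-0.1 -0.  -0. ] frac [-0. -0. -0.]
in frame [ -0.5   0.3 -10.5] [-0.8  0.1 -1.2]
```

>>> step_arm(increments=[[[0.003,0,-0.006,0,0,0,1],[0.006,0,-0.012,0,0,0,1],[0.009,0,-0.018,0,0,0,1],[0.012,0,-0.024,0,0,0,1],[0.014,0,-0.027,0,0,0,1]]])

```text
time_s: 8.68
tcp_pos: [571.0, -31.6, 116.6]
tcp_rot: [0.695, 0.671, 0.18, 0.186]
contact_force: [-0.4, -0.6, -0.9]
opening: 0.124
finger_force: 35.0
```

```bash
python3 - <<'E'
from fr import *
T=tool(-n,x);s=state();d,_=delta(T,F+8*n);print('in frame',(R.T@d).round(1),s['contact_force'].round(1))
E
```

```text
t 8.68 tcp [571.  -31.6 116.6] d mm [ 0.5  0.1 -1.2] frac [ 0.002  0.    -0.004] rv deg [-0.1  0.  -0. ] frac [-0.  0. -0.]
in frame [-0.1  0.1 -1.3] [-0.4 -0.6 -0.9]
```

>>> step_arm(increments=[[[0.002,0,-0.003,0,0,0,1],[0.002,0,-0.004,0,0,0,1],[0.002,0,-0.004,0,0,0,1],[0.002,0,-0.004,0,0,0,0.2],[0.002,0,-0.004,0,0,0,0.2]]])

```text
time_s: 9.1
tcp_pos: [571.6, -31.4, 114.7]
tcp_rot: [0.695, 0.671, 0.18, 0.185]
contact_force: [-0.1, -0.8, 0.1]
opening: 0.21
finger_force: 0.0
```

>>> step_arm(increments=[[[0,0,0,0,0,0,0.2],[0,0,0,0,0,0,0.2],[0,0,0,0,0,0,0.2],[-0.008,0,0.014,0,0,0,0.2],[-0.025,0,0.043,0,0,0,0.2]]])

```text
time_s: 9.52
tcp_pos: [563.9, -31.4, 126.7]
tcp_rot: [0.695, 0.671, 0.179, 0.185]
contact_force: [-0.3, 0.2, 0.1]
opening: 0.395
finger_force: 0.0
```

>>> step_arm(increments=[[[-0.06,0,0.1,0,0,0,0.2],[-0.12,0,0.2,0,0,0,0.2],[-0.18,0,0.31,0,0,0,0.2],[-0.24,0,0.41,0,0,0,0.2],[-0.28,0.0,0.48,0,0,0,0.2]]])

```text
time_s: 9.93
tcp_pos: [484.1, -31.6, 262.5]
tcp_rot: [0.695, 0.671, 0.178, 0.185]
contact_force: [1.5, 0.0, 0.6]
opening: 0.404
finger_force: 0.0
```

```bash
cat > chk.py <<'E'
from fr import *
def chk(w):
    W=cloud(w);D=(W-F)@R;hsv=cv2.cvtColor(w['pixels'],cv2.COLOR_RGB2HSV)
    near=(abs(D[...,0])<60)&(abs(D[...,1])<72)
    k=near&(hsv[...,2]<60)&(abs(D[...,2]-6)<2.5)&(abs(D[...,0])<52)
    p=D[k];A=np.c_[p[:,:2],np.ones(len(p))];co=np.linalg.lstsq(A,p[:,2],rcond=None)[0]
    print('plate',k.sum(),'z at origin, tilts',co[2],co[:2],cv2.minAreaRect(p[:,:2].astype(np.float32)))
    yl=near&(hsv[...,0]>18)&(hsv[...,0]<35)&(hsv[...,1]>120)&(abs(D[...,2]-28)<4)
    p=D[yl];print('bar',yl.sum(),p.mean(0),cv2.minAreaRect(p[:,:2].astype(np.float32)))
E
python3 - <<'E'
from chk import *
s=state();print(s['tcp_pos'],s['joint_pos'].round(2))
w=grab('wrist');chk(w)
save(ortho(w,F,17,half=(65,100),s=4),'ortho2')
E
```

```text
[484.12098468 -31.5883113  262.46381445] [-0.27  0.07  2.15  0.28  0.43 -0.45]
plate 6829 z at origin, tilts 5.829623405349641 [ 4.18570242e-05 -3.60031911e-04] ((0.2815093994140625, 0.2386474609375), (103.60787200927734, 128.96385192871094), 0.10073216259479523)
bar 768 [-3.57854687  0.80196328 27.87591071] ((-3.836714267730713, -0.3261566162109375), (11.498823165893555, 59.52574920654297), 0.18053928017616272)
```

View pics/ortho2.png

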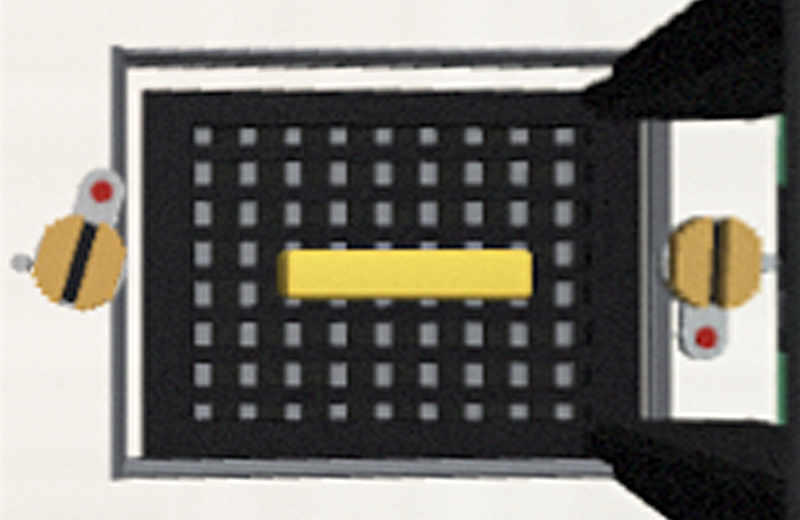

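The rectified view shows the grille flat in the frame (bar at (405,273), resting on the lower rail, about 3.6 mm down). The left cam head is at (79,262) with its slot tilted clockwise, and the right head is at (715,262) with its slot nearly vertical. Both cams are open.

```bash
cat > cam.py <<'E'
from fr import *
def cams(w,C={'left':(0,80),'right':(0,-80)}):
    W=cloud(w);D=(W-F)@R;out={}
    for nm,(gx,gy) in C.items():
        m=(abs(D[...,2]-17)<2.5)&(np.hypot(D[...,0]-gx,D[...,1]-gy)<17)
        p=D[m]
        if m.sum()<60: print(nm,'few',m.sum());continue
        (cx,cy),r=cv2.minEnclosingCircle(p[:,:2].astype(np.float32))
        s=10;img=ortho(w,F+cx*x+cy*y,17,half=(11,11),s=s)
        hsv=cv2.cvtColor(img,cv2.COLOR_RGB2HSV);h=img.shape[0]
        v,u=np.mgrid[0:h,0:h];rr=np.hypot(u-h/2,v-h/2)<95
        d=rr&(hsv[...,2]<90)
        q=np.stack([(h/2-v[d])/s,(h/2-u[d])/s],1) # x up, y left
        mu=q.mean(0);dv=np.linalg.svd(q-mu,full_matrices=0)[2][0]
        ang=np.arctan2(dv[1],dv[0]);ang=(ang+np.pi/2)%np.pi-np.pi/2
        print(nm,m.sum(),'circle',round(cx,2),round(cy,2),round(r,2),'h',p[:,2].mean().round(2),'mean',p[:,:2].mean(0).round(2),'theta',round(-ang,3),'slot mid off',mu.round(2),'n',d.sum())
E
python3 - <<'E'
from cam import *
cams(load('wrist'));cams(dict(np.load('/tmp/abs.npz')))
delta(tool(-n,x),F)
E
```

```text
left 402 circle -0.88 80.06 12.25 h 16.97 mean [-0.88 80.08] theta 0.292 slot mid off [0.   0.09] n 6388
right 333 circle -0.64 -79.98 12.53 h 16.98 mean [ -0.58 -79.64] theta 0.052 slot mid off [0.18 0.47] n 4979
left 228 circle -0.28 79.44 12.81 h 16.75 mean [ 0.51 80.1 ] theta 0.294 slot mid off [1.05 0.35] n 5117
right 194 circle -0.6 -79.73 12.88 h 16.97 mean [  0.23 -79.84] theta 0.032 slot mid off [0.86 0.12] n 4429
t 9.98 tcp [483.  -31.2 269.6] d mm [  92.6   -0.5 -161.1] frac [ 0.309 -0.002 -0.537] rv deg [ 0.1  0.3 -0. ] frac [ 0.001  0.002 -0.   ]
```

>>> step_arm(increments=[[[-0.01,0.12,0.03,0,0.035,0,0.2],[-0.02,0.24,0.03,0,0.065,0,0.2],[-0.03,0.36,0.03,0,0.1,0,0.2],[-0.03,0.48,0.03,0,0.135,-0.01,0.2],[-0.04,0.6,0.03,0,0.166,-0.02,0.2]]])

```text
time_s: 10.4
tcp_pos: [473.7, 151.0, 272.1]
tcp_rot: [0.738, 0.674, -0.013, 0.011]
contact_force: [0.1, -1.1, -0.3]
opening: 0.398
finger_force: 0.0
```

>>> step_arm(increments=[[[-0.01,0.13,0,0,0,0,0.2],[-0.02,0.26,0,0,0,0,0.2],[-0.03,0.39,0,0,0,0,0.2],[-0.04,0.52,0,0,0,0,0.2],[-0.04,0.66,0,0,0,0,0.2]]])

```text
time_s: 10.82
tcp_pos: [460.8, 348.5, 270.6]
tcp_rot: [0.738, 0.675, -0.012, 0.011]
contact_force: [0.6, 0.0, -0.2]
opening: 0.399
finger_force: 0.0
```

>>> step_arm(increments=[[[0,0.06,0,0,0,0,0.2],[0,0.06,0,0,0,0,0.2],[0,0.06,0,0,0,0,0.2],[0,0.06,0,0,0,0,0.2],[0,0.06,0,0,0,0,0.2]]])

```text
time_s: 11.23
tcp_pos: [461.7, 363.5, 270.9]
tcp_rot: [0.738, 0.674, -0.012, 0.011]
contact_force: [-1.2, -0.3, 0.6]
opening: 0.401
finger_force: 0.0
```

```bash
python3 - <<'E'
from st import *
from fr import delta,tool
w=grab('wrist');print(state()['joint_pos'].round(2))
W=cloud(w);hsv=cv2.cvtColor(w['pixels'],cv2.COLOR_RGB2HSV)
near=np.hypot(W[...,0]-460,W[...,1]-364)<40
o=near&(hsv[...,0]<20)&(hsv[...,1]>150)&(abs(W[...,2]-103)<5);P=W[o];print('orange top',len(P),P.mean(0),cv2.minAreaRect(P[:,:2].astype(np.float32)))
b=(np.hypot(W[...,0]-460,W[...,1]-364)<110)&(hsv[...,0]>100)&(hsv[...,0]<125)&(hsv[...,1]>150)&(abs(W[...,2]-48)<4)
P=W[b];print('stand',len(P),np.median(P[:,2]),cv2.minAreaRect(P[:,:2].astype(np.float32)))
a=np.radians(-5.5)
delta(tool(np.array([0,0,-1.]),np.array([np.cos(a),np.sin(a),0])),(460,364,125))
E
```

```text
[ 0.57  0.39  1.56 -0.03  1.2   0.67]
orange top 480 [459.90093901 365.51886428 103.22108432] ((459.97320556640625, 365.0292663574219), (24.622268676757812, 19.80853843688965), 86.42178344726562)
stand 3916 48.5752626156453 ((459.89361572265625, 364.08172607421875), (150.330810546875, 52.15878677368164), 84.57022094726562)
t 11.28 tcp [461.9 363.5 271. ] d mm [  -1.9    0.5 -146. ] frac [-0.006  0.002 -0.487] rv deg [ 1.8 -0.1 -0.3] frac [ 0.01  -0.001 -0.002]
```

>>> step_arm(increments=[[[-0.006,0.005,-0.12,0.01,0,0.007,0.2],[-0.006,0.005,-0.25,0.01,0,0.007,0.2],[-0.006,0.005,-0.38,0.01,0,0.007,0.2],[-0.006,0.005,-0.46,0.01,0,0.007,0.2],[-0.006,0.005,-0.48,0.01,0,0.007,0.2]]])

```text
time_s: 11.7
tcp_pos: [458.7, 364.1, 123.3]
tcp_rot: [0.731, 0.682, -0.003, -0.001]
contact_force: [0.4, -0.1, -0.0]
opening: 0.4
finger_force: 0.0
```

```bash
python3 - <<'E'
from fr import *
a=np.radians(-4)
delta(tool(np.array([0,0,-1.]),np.array([np.cos(a),np.sin(a),0])),(460,365,60))
E
```

```text
t 11.7 tcp [458.7 364.1 123.3] d mm [  1.3   0.9 -63.3] frac [ 0.004  0.003 -0.211] rv deg [ 0.2 -0.3 -0. ] frac [ 0.001 -0.002 -0.   ]
```

>>> step_arm(increments=[[[0.004,0.003,-0.07,0.001,-0.002,0,0.2],[0.004,0.003,-0.14,0.001,-0.002,0,0.2],[0.004,0.003,-0.19,0.001,-0.002,0,0.2],[0.004,0.003,-0.21,0.001,-0.002,0,0.2],[0.004,0.003,-0.21,0.001,-0.002,0,0.2]]])

```text
time_s: 12.12
tcp_pos: [461.3, 366.5, 63.9]
tcp_rot: [0.731, 0.682, 0.002, 0.001]
contact_force: [0.5, 0.3, 0.0]
opening: 0.397
finger_force: 0.0
```

>>> step_arm(increments=[[[0,0,0,0,0,0,1],[0,0,0,0,0,0,1],[0,0,0,0,0,0,1],[0,0,0,0,0,0,1],[0,0,0,0,0,0,1]]], grip_force=45)

```text
time_s: 12.53
tcp_pos: [461.4, 367.1, 65.0]
tcp_rot: [0.731, 0.683, 0.003, 0.001]
contact_force: [0.4, -1.0, 8.0]
opening: 0.205
finger_force: 45.0
```

>>> step_arm(increments=[[[0,0,0,0,0,0,1],[0,0,0,0,0,0,1],[0,0,0.03,0,0,0,1],[0,0,0.08,0,0,0,1],[0,0,0.14,0,0,0,1]]])

```text
time_s: 12.95
tcp_pos: [460.6, 366.6, 106.3]
tcp_rot: [0.731, 0.683, 0.002, 0.001]
contact_force: [0.6, -0.5, -1.4]
opening: 0.206
finger_force: 45.0
```

>>> step_arm(increments=[[[0,0,0.1,0,0,0,1],[0,0,0.2,0,0,0,1],[0,0,0.32,0,0,0,1],[0,0,0.44,0,0,0,1],[0,0,0.56,0,0,0,1]]])

```text
time_s: 13.37
tcp_pos: [460.5, 366.5, 276.4]
tcp_rot: [0.731, 0.683, 0.003, 0.001]
contact_force: [0.2, -0.5, -0.6]
opening: 0.207
finger_force: 45.0
```

```bash
python3 - <<'E'
from fr import *
th=.29
sl=np.cos(th)*x-np.sin(th)*y; cl=np.cross(n,sl)   # closing = +y rotated
T=tool(-n,cl)
P=F-.9*x+80.05*y+11*n   # slot floor
d,rv=delta(T,P+(54+35)*n)
print(rv/np.pi, 'tip is 24+ above head')
E
```

```text
t 13.37 tcp [460.5 366.5 276.4] d mm [  67.1 -316.4  -81.8] frac [ 0.224 -1.055 -0.273] rv deg [-20.8 -24.6  73.4] frac [-0.116 -0.137  0.408]
[-0.11580268 -0.13689337  0.40758322] tip is 24+ above head
```

```bash
python3 - <<'E'
from fr import *
s=state();t=s['tcp_pos'];q=Ro.from_quat(s['tcp_rot'])
for nm in ('scene','side','wrist'):
    c=grab(nm);W=cloud(c);D=q.inv().apply((W-t).reshape(-1,3)).reshape(W.shape)  # tool frame
    m=(abs(D[...,0])<22)&(abs(D[...,1])<22)&(D[...,2]>-5)&(D[...,2]<75)
    print(nm,m.sum(), 'px',np.argwhere(m).mean(0) if m.any() else None)
    if m.sum()<5: continue
    p=D[m]
    for lo in range(-5,75,6):
        k=(p[:,2]>=lo)&(p[:,2]<lo+6)
        if k.sum()>0: print(lo,k.sum(),p[k].mean(0).round(1),'w',np.ptp(p[k][:,:2],axis=0).round(1))
    print('max z',p[:,2].max())
E
python3 - <<'E'
import sys;sys.path.insert(0,'.')
from h import *
c=load('side');s=state()
uv,_=cv2.projectPoints(s['tcp_pos'].reshape(1,3)-[[0,0,25]],cv2.Rodrigues(c['R'])[0],c['t'],c['mtx'],c['dist_coeffs']);u,v=uv.ravel().astype(int);print(u,v)
c2=load('scene');uv,_=cv2.projectPoints(s['tcp_pos'].reshape(1,3)-[[0,0,25]],cv2.Rodrigues(c2['R'])[0],c2['t'],c2['mtx'],c2['dist_coeffs']);a,b=uv.ravel().astype(int);print(a,b)
A=cv2.resize(c['pixels'][max(v-50,0):v+50,max(u-40,0):u+40],(400,500),interpolation=cv2.INTER_CUBIC);B=cv2.resize(c2['pixels'][b-50:b+50,a-40:a+40],(400,500),interpolation=cv2.INTER_CUBIC)
save(np.hstack([A,B]),'held')
E
```

```text
scene 124 px [291.69354839 256.03225806]
-5 26 [10.2 -0.3 -1.7] w [ 8.3 28.3]
1 17 [9.7 0.  3.5] w [ 3.3 20.7]
7 34 [ 6.9 -3.2 11.1] w [23.6 26.2]
13 20 [ 6.8 -3.3 15.7] w [22.3 27.2]
31 3 [ 0.1 -1.4 34. ] w [2.9 3.6]
37 6 [ 0.1 -1.2 39. ] w [3.5 4.1]
43 8 [ 1.3 -0.8 45.8] w [5.  4.4]
49 4 [ 2.2 -0.8 52.2] w [2.6 2. ]
55 4 [ 1.6 -1.1 57. ] w [8.9 2.7]
61 2 [-2.   0.  61.7] w [9.3 2. ]
max z 62.100715411898605
side 238 px [240.87394958 198.96218487]
-5 52 [ 6.2 -2.7 -2.3] w [24.4 19.9]
1 79 [ 5.1 -4.4  3.6] w [26.2 26.5]
7 7 [ 6.  -5.5  7.8] w [14. 18.]
13 9 [ 0.9 -0.3 16.3] w [5.4 5.4]
19 17 [ 0.6  0.5 21.9] w [5.1 7.6]
25 14 [-0.8 -0.4 27.9] w [7.5 5.9]
31 19 [-0.1  0.2 34. ] w [12.8  6.6]
37 18 [ 0.2  0.4 39.9] w [14.4  5.1]
43 19 [-0.3  1.2 46.5] w [15.2  3.9]
49 4 [-3.   1.2 50.2] w [9.2 1.4]
max z 51.01534801760924
wrist 455 px [230.8989011  283.57142857]
-5 147 [11.3  2.  -2.1] w [ 4.5 26.4]
1 154 [11.3  1.6  5. ] w [ 6.4 22. ]
7 122 [11.4  2.   8.9] w [ 6.9 24.2]
37 2 [ 4.   2.1 41.8] w [0.  3.3]
43 22 [ 4.9  2.2 45.5] w [2.3 3.3]
49 8 [ 5.4  2.2 52.5] w [0.6 2.1]
max z 54.360967559111906
198 244
255 292
```

View pics/held.png

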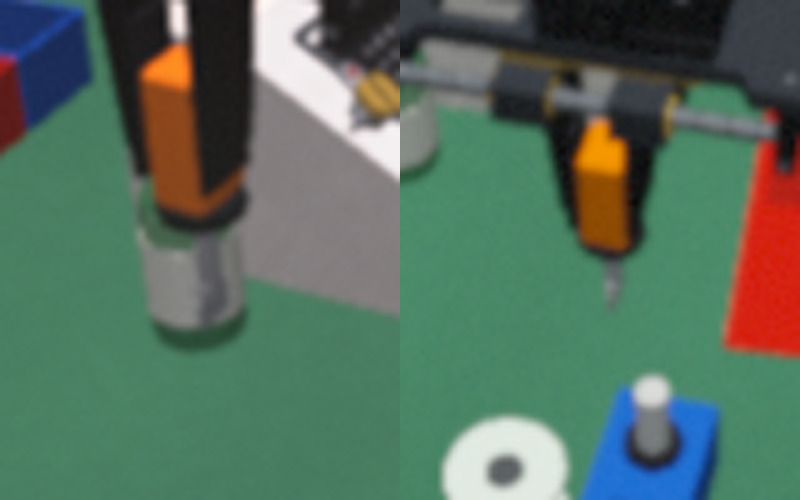

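The held view shows the driver upright in the fingers, with its blade tip at crop (612,305) of the right half. The tip is about 52 mm below the TCP. Next I'll go over to the left cam.

>>> step_arm(increments=[[[0.01,-0.07,0,-0.008,-0.009,0.027,1],[0.03,-0.14,0,-0.016,-0.018,0.054,1],[0.04,-0.21,0,-0.024,-0.027,0.082,1],[0.06,-0.28,0,-0.031,-0.036,0.109,1],[0.07,-0.35,0,-0.0386,-0.0456,0.136,1]]])

```text
time_s: 13.93
tcp_pos: [481.8, 260.7, 272.6]
tcp_rot: [0.564, 0.82, 0.013, 0.093]
contact_force: [0.2, -0.1, -0.7]
opening: 0.206
finger_force: 45.0
```

>>> step_arm(increments=[[[0.01,-0.07,0,-0.008,-0.009,0.027,1],[0.03,-0.14,0,-0.016,-0.018,0.054,1],[0.04,-0.21,0,-0.024,-0.027,0.082,1],[0.06,-0.28,0,-0.031,-0.036,0.109,1],[0.07,-0.35,0,-0.0386,-0.0456,0.136,1]]])

```text
time_s: 14.35
tcp_pos: [502.6, 155.9, 272.7]
tcp_rot: [0.369, 0.912, 0.023, 0.179]
contact_force: [-0.3, -0.7, -1.9]
opening: 0.205
finger_force: 45.0
```

>>> step_arm(increments=[[[0.01,-0.07,-0.02,-0.008,-0.009,0.027,1],[0.03,-0.14,-0.07,-0.016,-0.018,0.054,1],[0.04,-0.21,-0.12,-0.024,-0.027,0.082,1],[0.06,-0.28,-0.18,-0.031,-0.036,0.109,1],[0.075,-0.35,-0.24,-0.0386,-0.0456,0.136,1]]])

```text
time_s: 14.77
tcp_pos: [522.5, 60.3, 206.9]
tcp_rot: [0.171, 0.953, 0.033, 0.248]
contact_force: [0.1, 0.3, -1.6]
opening: 0.207
finger_force: 45.0
```

>>> step_arm(increments=[[[0,0,0,0,0,0,1],[0,0,0,0,0,0,1],[0,0,0,0,0,0,1],[0,0,0,0,0,0,1],[0,0,0,0,0,0,1]]])

```text
time_s: 15.18
tcp_pos: [523.8, 62.8, 209.6]
tcp_rot: [0.173, 0.952, 0.034, 0.249]
contact_force: [-0.3, 0.5, -0.7]
opening: 0.209
finger_force: 45.0
```

```bash
cat >> cam.py <<'E'
def goal(side,th,h,L=52):
    cx,cy={'left':(-.9,80.05),'right':(-.7,-79.9)}[side]
    sl=np.cos(th)*x-np.sin(th)*y; cl=np.cross(n,sl)
    d,rv=delta(tool(-n,cl),F+cx*x+cy*y+(11+h+L)*n)
    print('frame axes',(R.T@d).round(1),'rv frame deg',np.degrees(R.T@rv).round(1),'F',(R.T@state()['contact_force']).round(1))
def tip(w):
    s=state();q=Ro.from_quat(s['tcp_rot']);W=cloud(w)
    D=q.inv().apply((W-s['tcp_pos']).reshape(-1,3)).reshape(W.shape)
    m=(abs(D[...,0])<12)&(abs(D[...,1])<12)&(D[...,2]>15)&(D[...,2]<60)
    p=D[m]
    for lo in range(15,60,6):
        k=(p[:,2]>=lo)&(p[:,2]<lo+6)
        if k.sum()>0: print(lo,k.sum(),p[k].mean(0).round(1),'min',p[k].min(0).round(1),'max',p[k].max(0).round(1))
    return D
E
python3 - <<'E'
from cam import *
print(state()['joint_pos'].round(2))
goal('left',.29,26)
w=grab('wrist');tip(w)
a=w['pixels']
save(cv2.resize(a[20:220,180:400],(660,600),interpolation=cv2.INTER_CUBIC),'w4')
for nm in ('side','scene'):print(nm);tip(grab(nm))
E
```

```text
[ 0.01  0.23  2.13 -0.09  0.28 -1.13]
t 15.18 tcp [523.8  62.8 209.6] d mm [  9.3 -12.9 -24.5] frac [ 0.031 -0.043 -0.082] rv deg [-0.8 -0.8  1.8] frac [-0.004 -0.005  0.01 ]
frame axes [ -3.8 -12.6 -26.1] rv frame deg [ 0.2 -0.9  1.9] F [-0.6  0.4 -0.5]
15 18 [10.   1.2 15.6] min [  6.2 -10.9  15. ] max [11.4 11.1 16.6]
45 20 [ 2.5  0.7 48.7] min [ 1.4 -0.9 45.7] max [ 3.4  2.4 50.9]
51 10 [ 3.4  0.8 54.2] min [ 3.1 -0.3 51.7] max [ 3.6  1.7 56.7]
57 2 [ 3.4  0.4 57.2] min [ 3.4 -0.3 57. ] max [ 3.4  1.1 57.3]
side
15 5 [ 8.5  4.9 16.7] min [ 7.2  2.4 15.9] max [10.6  8.5 17.7]
21 2 [-1.8  4.3 26.2] min [-3.   3.3 25.4] max [-0.6  5.4 26.9]
27 6 [-2.7  4.2 30. ] min [-5.4  1.4 27.8] max [-0.4  5.3 31.9]
33 6 [-2.4  4.  35.9] min [-5.2 -0.4 33.3] max [-0.2  6.6 38.8]
39 9 [-2.2  4.5 41.8] min [-7.1  2.  39. ] max [ 1.5  5.4 45. ]
45 9 [-2.9  2.9 47.2] min [-9.9 -0.3 45.3] max [ 2.6  6.6 50. ]
51 11 [-4.5  2.2 54.2] min [-11.9  -0.4  51.5] max [ 2.4  3.9 56.2]
57 4 [-1.2  1.8 57.9] min [-4.   0.7 57.6] max [ 2.4  3.8 58.6]
scene
15 3 [-4.1  9.7 16. ] min [-10.8   7.   15.5] max [ 5.  12.  16.7]
21 1 [-6.   5.3 24.3] min [-6.   5.3 24.3] max [-6.   5.3 24.3]
27 3 [-2.8  2.2 29.3] min [-5.2 -0.  27. ] max [-0.7  4.  32. ]
33 5 [-4.4  1.7 35.3] min [-7.7 -0.9 33.5] max [-1.6  5.2 36.8]
39 5 [-4.4  1.8 41.8] min [-8.7 -1.2 39.8] max [-0.5  3.2 43.7]
45 8 [-2.9  1.7 47.4] min [-7.5 -2.6 45.5] max [ 1.   4.7 50.3]
51 9 [-1.8  2.  53.3] min [-9.8 -0.9 51.3] max [ 4.5  4.  56.1]
57 3 [-1.7  2.  57.9] min [-8.4  1.3 57.3] max [ 3.5  2.7 59.1]
```

View pics/w4.png

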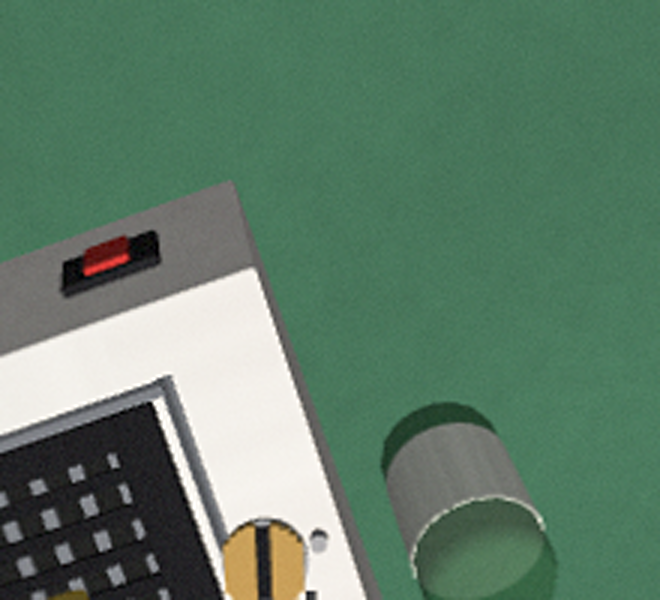

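The crop shows the left cam head at crop (264,565), with its slot upright in the picture, and the dark blade tip entering at (310,595). The ten picture views are used up, so I'll measure numerically from here.

```bash
python3 - <<'E'
from cam import *
w=load('wrist');cams(w,{'left':(0,80)})
W=cloud(w);s=state();q=Ro.from_quat(s['tcp_rot'])
D=(W-F)@R
k=(abs(D[...,2]-17)<2.5)&(np.hypot(D[...,0]+.9,D[...,1]-80)<17);ii=np.argwhere(k);print('head px',ii.min(0),ii.max(0))
T=q.inv().apply((W-s['tcp_pos']).reshape(-1,3)).reshape(W.shape)
m=(abs(T[...,0])<12)&(abs(T[...,1])<6)&(T[...,2]>30)&(T[...,2]<65);ii=np.argwhere(m);print('tip px',ii.min(0),ii.max(0))
for r in range(212,236,3): print(r,[ (c,*T[r,c].round(1)) for c in range(278,291,3)])
E
```

```text
left 521 circle -0.9 80.1 12.64 h 17.0 mean [-0.9  80.31] theta 0.29 slot mid off [-0.31  0.27] n 6344
head px [195 255] [223 281]
tip px [217 281] [224 286]
212 [(278, np.float64(-4.3), np.float64(-3.4), np.float64(98.0)), (281, np.float64(-4.6), np.float64(-1.0), np.float64(99.1)), (284, np.float64(-8.7), np.float64(1.4), np.float64(114.5)), (287, np.float64(-8.9), np.float64(4.0), np.float64(115.2)), (290, np.float64(-8.9), np.float64(6.6), np.float64(115.1))]
215 [(278, np.float64(-6.9), np.float64(-3.4), np.float64(98.5)), (281, np.float64(-6.8), np.float64(-1.0), np.float64(98.3)), (284, np.float64(-11.4), np.float64(1.4), np.float64(114.5)), (287, np.float64(-11.6), np.float64(4.0), np.float64(115.3)), (290, np.float64(-11.3), np.float64(6.5), np.float64(114.3))]
218 [(278, np.float64(-9.6), np.float64(-3.5), np.float64(99.0)), (281, np.float64(-13.9), np.float64(-1.1), np.float64(114.1)), (284, np.float64(3.4), np.float64(1.3), np.float64(54.6)), (287, np.float64(-14.0), np.float64(4.0), np.float64(114.2)), (290, np.float64(-14.2), np.float64(6.6), np.float64(114.9))]
221 [(2
[... 824 characters left out ...]
1.1), np.float64(2.9), np.float64(10.3)), (290, np.float64(10.5), np.float64(4.6), np.float64(12.2))]
230 [(278, np.float64(9.1), np.float64(-2.1), np.float64(11.3)), (281, np.float64(9.2), np.float64(-0.4), np.float64(10.9)), (284, np.float64(9.2), np.float64(1.2), np.float64(11.0)), (287, np.float64(9.4), np.float64(2.9), np.float64(10.5)), (290, np.float64(9.1), np.float64(4.5), np.float64(11.4))]
233 [(278, np.float64(9.2), np.float64(-2.0), np.float64(5.8)), (281, np.float64(9.5), np.float64(-0.4), np.float64(5.1)), (284, np.float64(9.5), np.float64(1.2), np.float64(5.1)), (287, np.float64(9.5), np.float64(2.8), np.float64(4.9)), (290, np.float64(9.8), np.float64(4.4), np.float64(4.2))]
```

```bash
cat >> cam.py <<'E'
TIP=np.array([-2.8,.6,58.5])
def goal(side,th,h,off=(0,0)):
    cx,cy={'left':(-.9,80.15),'right':(-.7,-79.9)}[side]
    sl=np.cos(th)*x-np.sin(th)*y; T=tool(-n,np.cross(n,sl))
    tgt=F+cx*x+cy*y+(11+h)*n+off[0]*sl+off[1]*np.cross(n,sl)
    s=state();d,rv=delta(T,tgt-T@TIP)
    tp=R.T@(s['tcp_pos']+Ro.from_quat(s['tcp_rot']).as_matrix()@TIP-F)
    print('frame d',(R.T@d).round(1),'rv',np.degrees(R.T@rv).round(1),'tip in frame',tp.round(1),'above floor',(tp[2]-11).round(1),'F',(R.T@s['contact_force']).round(1),'tau',(R.T@s['torque']).round(2),'j',s['joint_pos'].round(2))
E
python3 - <<'E'
from cam import *
goal('left',.29,16)
E
```

```text
t 15.33 tcp [523.7  62.5 209.4] d mm [  8.7 -12.2 -28.7] frac [ 0.029 -0.041 -0.096] rv deg [-0.8 -0.8  1.8] frac [-0.004 -0.005  0.01 ]
frame d [ -6.5 -11.9 -29.4] rv [ 0.2 -0.9  1.9] tip in frame [ 4.7 91.7 56.4] above floor 45.4 F [-0.4 -0.3 -0.6] tau [0.06 0.38 0.01] j [ 0.01  0.23  2.13 -0.09  0.28 -1.13]
```

>>> step_arm(increments=[[[0.012,-0.02,-0.03,-0.002,-0.002,0.005,1],[0.025,-0.041,-0.07,-0.004,-0.005,0.01,1],[0.029,-0.041,-0.096,-0.004,-0.005,0.01,1],[0.029,-0.041,-0.096,-0.004,-0.005,0.01,1],[0.029,-0.041,-0.096,-0.004,-0.005,0.01,1]]])

```text
time_s: 15.75
tcp_pos: [532.2, 49.9, 179.9]
tcp_rot: [0.156, 0.953, 0.033, 0.256]
contact_force: [0.2, 0.3, 0.5]
opening: 0.207
finger_force: 45.0
```

```bash
python3 - <<'E'
from cam import *
goal('left',.29,6)
w=grab('wrist')
W=cloud(w);s=state();q=Ro.from_quat(s['tcp_rot'])
T=q.inv().apply((W-s['tcp_pos']).reshape(-1,3)).reshape(W.shape)
k=(abs(T[...,0])<12)&(abs(T[...,1])<6)&(T[...,2]>40)&(T[...,2]<64);print(T[k].mean(0).round(1),T[k].max(0).round(1),T[k].min(0).round(1),k.sum(),np.median(T[k],0))
h=((W-F)@R);m=(abs(h[...,2]-17)<2.5)&(np.hypot(h[...,0]+.9,h[...,1]-80)<17);print('head vis',m.sum(),T[m].min(0),T[m].max(0))
# slot pixels: in-head dark
hs=cv2.cvtColor(w['pixels'],cv2.COLOR_RGB2HSV)
g=m&(hs[...,2]<90);print(g.sum(),T[g].mean(0) if g.any() else '')
E
```

```text
t 15.75 tcp [532.2  49.9 179.9] d mm [ 5.2  0.2 -8. ] frac [ 0.017  0.001 -0.027] rv deg [-0.1 -0.   0. ] frac [-0. -0.  0.]
frame d [ 0.5  0.4 -9.5] rv [-0.  -0.   0.1] tip in frame [-1.4 79.8 26.5] above floor 15.5 F [0.4 0.3 0.4] tau [ 0.03  0.33 -0.02] j [-0.03  0.29  2.16 -0.01  0.17 -1.26]
[ 3.3  0.5 51.2] [ 4.1  2.1 58.7] [ 2.  -1.2 46.8] 32 [ 3.50523002  0.45484947 50.16447437]
head vis 423 [-7.43415879 -9.31830877 66.36291124] [ 8.62175704 11.63322555 70.7386633 ]
2 [ 0.77158631  0.08334919 69.33977106]
```

>>> step_arm(increments=[[[0.005,0.001,-0.007,0,0,0,1],[0.01,0.001,-0.016,0,0,0,1],[0.014,0.001,-0.021,0,0,0,1],[0.017,0.001,-0.027,0,0,0,1],[0.019,0.001,-0.03,0,0,0,1]]])

```text
time_s: 16.22
tcp_pos: [538.2, 50.0, 171.0]
tcp_rot: [0.156, 0.953, 0.033, 0.257]
contact_force: [0.0, 0.0, -1.5]
opening: 0.204
finger_force: 45.0
```

>>> step_arm(increments=[[[0.002,0,-0.003,0,0,0,1],[0.003,0,-0.006,0,0,0,1],[0.005,0,-0.009,0,0,0,1],[0.006,0,-0.011,0,0,0,1],[0.006,0,-0.011,0,0,0,1]]])

```text
time_s: 16.63
tcp_pos: [539.9, 49.9, 167.7]
tcp_rot: [0.156, 0.953, 0.033, 0.257]
contact_force: [-1.1, 0.8, -0.8]
opening: 0.206
finger_force: 45.0
```

```bash
python3 - <<'E'
from cam import *
goal('left',.29,1)
E
```

```text
t 16.63 tcp [539.9  49.9 167.7] d mm [ 0.   0.1 -0.1] frac [ 0.  0. -0.] rv deg [-0.  0. -0.] frac [-0.  0. -0.]
frame d [-0.   0.1 -0.1] rv [-0.  0.  0.] tip in frame [-0.8 80.1 12.1] above floor 1.1 F [-1.4  0.8 -0.1] tau [0.01 0.39 0.01] j [-0.03  0.32  2.16 -0.02  0.14 -1.26]
```

```bash
cat >> cam.py <<'E'
def turnplan(side,th0,ths,h):
    # shifts and turns for successive rows, relative to measured pose
    cx,cy={'left':(-.9,80.15),'right':(-.7,-79.9)}[side]
    s=state();q=Ro.from_quat(s['tcp_rot'])
    for th in ths:
        sl=np.cos(th)*x-np.sin(th)*y;T=tool(-n,np.cross(n,sl))
        d=F+cx*x+cy*y+(11+h)*n-T@TIP-s['tcp_pos'];rv=(Ro.from_matrix(T)*q.inv()).as_rotvec()
        print(round(th,2),(d/300).round(4),(rv/np.pi).round(4))
E
python3 - <<'E'
from cam import *
turnplan('left',.29,np.radians(16.6+np.array([0,5,10,15,20,25])),0)
turnplan('left',.29,np.radians(16.6+np.array([25,50,75,76])),0)
E
```

```text
0.29 [ 0.0018  0.0003 -0.0032] [-0.0003  0.0001  0.    ]
0.38 [ 0.0019  0.0011 -0.0032] [ 0.0136 -0.0003 -0.024 ]
0.46 [ 0.0021  0.0019 -0.0031] [ 0.0274 -0.0008 -0.0481]
0.55 [ 0.0023  0.0027 -0.003 ] [ 0.0413 -0.0013 -0.0721]
0.64 [ 0.0026  0.0035 -0.0028] [ 0.0552 -0.0017 -0.0962]
0.73 [ 0.0029  0.0042 -0.0026] [ 0.0691 -0.0022 -0.1203]
0.73 [ 0.0029  0.0042 -0.0026] [ 0.0691 -0.0022 -0.1203]
1.16 [ 0.0054  0.0072 -0.0012] [ 0.1384 -0.0046 -0.2405]
1.6 [0.0088 0.0087 0.0007] [ 0.2078 -0.0069 -0.3608]
1.62 [0.0089 0.0087 0.0007] [ 0.2106 -0.007  -0.3656]
```

>>> step_arm(increments=[[[0.0019,0.001,-0.003,0.0136,0,-0.024,1],[0.0021,0.0019,-0.003,0.0274,-0.001,-0.048,1],[0.0023,0.0027,-0.003,0.0413,-0.001,-0.072,1],[0.0026,0.0035,-0.003,0.055,-0.002,-0.096,1],[0.0029,0.0042,-0.003,0.069,-0.002,-0.12,1]]])

```text
time_s: 17.05
tcp_pos: [541.0, 51.2, 167.2]
tcp_rot: [0.36, 0.896, 0.088, 0.243]
contact_force: [0.8, -0.2, -0.5]
opening: 0.209
finger_force: 45.0
```

```bash
python3 - <<'E'
from cam import *
goal('left',np.radians(41.6),0)
w=grab('wrist');cams(w,{'left':(0,80)})
# tongue red dot in frame
W=cloud(w);D=(W-F)@R;I=w['pixels'].astype(int)
m=(I[...,0]>120)&(I[...,1]<70)&(I[...,2]<70)&(np.hypot(D[...,0]+.9,D[...,1]-80)<30);print(m.sum(),D[m].mean(0) if m.any() else '')
turnplan('left',0,np.radians([66.6,91.6]),0)
E
```

```text
t 17.05 tcp [541.   51.2 167.2] d mm [-0.3 -0.1 -0.3] frac [-0.001 -0.    -0.001] rv deg [-0.1  0.   0.2] frac [-0.001  0.     0.001]
frame d [-0.3 -0.1 -0.1] rv [-0.   0.   0.2] tip in frame [-0.5 80.2 11.1] above floor 0.1 F [ 0.4 -0.2 -0.8] tau [-0.14  0.11  0.06] j [-0.02  0.32  2.16 -0.03  0.14 -0.8 ]
left 337 circle -2.58 81.26 11.47 h 16.94 mean [-5.27 83.96] theta -0.442 slot mid off [ 0.31 -0.35] n 10660
30 [ -8.20031431  88.56351837 102.55587387]
1.16 [0.0015 0.0028 0.0005] [ 0.0678 -0.0022 -0.1178]
1.6 [0.0049 0.0043 0.0024] [ 0.1371 -0.0046 -0.2381]
```

>>> step_arm(increments=[[[0.0002,0.0005,0,0.0136,0,-0.0236,1],[0.0004,0.001,0,0.0272,-0.001,-0.0472,1],[0.0007,0.0017,0,0.041,-0.001,-0.071,1],[0.001,0.0022,0,0.0543,-0.002,-0.0943,1],[0.0015,0.0028,0,0.068,-0.002,-0.118,1]]])

```text
time_s: 17.52
tcp_pos: [541.8, 51.9, 167.5]
tcp_rot: [0.541, 0.8, 0.138, 0.219]
contact_force: [0.7, -2.0, 1.4]
opening: 0.206
finger_force: 45.0
```

>>> step_arm(increments=[[[0.0006,0.0003,0.0004,0.0136,0,-0.0236,1],[0.0012,0.0006,0.0008,0.0272,-0.001,-0.0472,1],[0.002,0.0009,0.001,0.041,-0.001,-0.071,1],[0.0027,0.0012,0.0014,0.0543,-0.002,-0.0943,1],[0.0034,0.0015,0.0019,0.071,-0.002,-0.123,1]]])

```text
time_s: 17.93
tcp_pos: [542.9, 52.2, 168.2]
tcp_rot: [0.705, 0.661, 0.183, 0.183]
contact_force: [2.1, -2.5, 0.8]
opening: 0.211
finger_force: 45.0
```

```bash
cat >> cam.py <<'E'
def dots(nms=('scene','wrist')):
    for nm in nms:
        w=grab(nm);W=cloud(w);D=(W-F)@R;I=w['pixels'].astype(int)
        for sd,cy in (('left',80.1),('right',-80)):
            m=(I[...,0]>110)&(I[...,1]<I[...,0]*.55)&(I[...,2]<I[...,0]*.55)&(abs(D[...,2]-9)<5)&(np.hypot(D[...,0]+.9,D[...,1]-cy)<32)
            if m.any():
                p=D[m].mean(0);v=(p[:2]-[-.8,cy])*(1 if sd=='left' else -1);print(nm,sd,m.sum(),p.round(1),'theta',np.arctan2(-v[1],v[0]).round(2))
            else: print(nm,sd,'none')
E
python3 - <<'E'
from cam import *
goal('left',np.radians(91.6),0);dots()
E
```

```text
t 17.93 tcp [542.9  52.2 168.2] d mm [-0.4  0.3 -0.3] frac [-0.001  0.001 -0.001] rv deg [-0.1  0.   0.1] frac [-0.001  0.     0.   ]
frame d [-0.5  0.3 -0. ] rv [-0.1 -0.   0.1] tip in frame [-0.4 80.  11. ] above floor 0.0 F [ 2.3 -2.5 -0.4] tau [-0.78 -0.18  0.12] j [-0.02  0.32  2.15 -0.03  0.14  0.07]
scene left none
scene right none
wrist left none
wrist right none
```

>>> step_arm(increments=[[[0,0,0,0.008,0,-0.014,1],[0,0,0,0.016,0,-0.028,1],[0,0,0,0.0235,-0.001,-0.041,1],[0,0,0,0.0235,-0.001,-0.041,1],[0,0,0,0.0235,-0.001,-0.041,1]]])

```text
time_s: 18.45
tcp_pos: [543.1, 52.3, 168.2]
tcp_rot: [0.75, 0.609, 0.196, 0.17]
contact_force: [3.4, -4.1, 4.0]
opening: 0.215
finger_force: 45.0
```

```bash
python3 - <<'E'
from cam import *
goal('left',np.radians(100),0)
E
```

```text
t 18.45 tcp [543.1  52.3 168.2] d mm [-0.2  0.3 -0.1] frac [-0.001  0.001 -0.   ] rv deg [-0.   0.1 -0.1] frac [-0.     0.    -0.001]
frame d [-0.2  0.2  0. ] rv [-0.1  0.1 -0.1] tip in frame [-0.6 80.  11. ] above floor -0.0 F [ 5.  -4.   1.7] tau [-0.87 -0.91  0.12] j [-0.02  0.32  2.15 -0.03  0.14  0.21]
```

>>> step_arm(increments=[[[0,0,0,-0.01,0,0.018,1],[0,0,0,-0.019,0,0.033,1],[0,0,0,-0.019,0,0.033,1],[-0.008,0,0.014,-0.019,0,0.033,1],[-0.02,0,0.035,-0.019,0,0.033,1]]])

```text
time_s: 18.87
tcp_pos: [535.5, 52.5, 177.5]
tcp_rot: [0.714, 0.651, 0.185, 0.179]
contact_force: [-0.2, 0.2, -1.3]
opening: 0.21
finger_force: 45.0
```

>>> step_arm(increments=[[[-0.03,0,0.05,0,0,0,1],[-0.06,0,0.1,0,0,0,1],[-0.09,0,0.15,0,0,0,1],[-0.12,0,0.2,0,0,0,1],[-0.13,0,0.22,0,0,0,1]]])

```text
time_s: 19.28
tcp_pos: [495.5, 52.7, 245.4]
tcp_rot: [0.714, 0.651, 0.186, 0.18]
contact_force: [1.1, 0.5, 0.1]
opening: 0.211
finger_force: 45.0
```

```bash
python3 - <<'E'
from cam import *
goal('left',np.radians(93),80);w=grab('wrist');cams(w,{'left':(0,80)})
W=cloud(w);s=state();T=Ro.from_quat(s['tcp_rot']).inv().apply((W-s['tcp_pos']).reshape(-1,3)).reshape(W.shape)
k=(abs(T[...,0])<12)&(abs(T[...,1])<6)&(T[...,2]>40)&(T[...,2]<64);print('tip',T[k].mean(0).round(1),T[k].max(0).round(1),T[k].min(0).round(1),k.sum())
dots()
goal('right',.045,26)
E
```

```text
t 19.28 tcp [495.5  52.7 245.4] d mm [ 7.1  1.2 -8.2] frac [ 0.024  0.004 -0.027] rv deg [-0.2  0.   0.2] frac [-0.001  0.     0.001]
frame d [  2.    1.5 -10.6] rv [-0.1  0.   0.3] tip in frame [ -3.   78.8 101.6] above floor 90.6 F [ 1.   0.5 -0.4] tau [-0.08  0.42  0.03] j [-0.03  0.12  2.15 -0.01  0.35  0.07]
left 396 circle -0.6 79.74 12.68 h 17.02 mean [-0.7  80.16] theta -1.571 slot mid off [-0.17  0.68] n 6199
tip [ 3.4 -0.3 50.8] [ 4.3  1.3 57.8] [ 2.1 -2.  45.2] 32
scene left none
scene right none
wrist left 20 [-0.8 61.6 11.6] theta 1.57
wrist right 7 [-19.5 -77.6  11.5] theta 0.13
t 19.43 tcp [496.8  52.5 244.1] d mm [  25.2 -162.8  -54.7] frac [ 0.084 -0.543 -0.182] rv deg [-45.4   1.5  78.5] frac [-0.252  0.008  0.436]
frame d [  -0.6 -161.8  -62.8] rv [-0.1 -0.1 90.7] tip in frame [-2.4 78.7 99.8] above floor 88.8 F [-0.6  0.8 -0.1] tau [-0.06  0.44  0.05] j [-0.03  0.13  2.15 -0.01  0.34  0.07]
```

>>> step_arm(increments=[[[0,-0.036,0,-0.017,0,0.029,1],[0,-0.072,0,-0.034,0.001,0.058,1],[0,-0.108,0,-0.05,0.002,0.087,1],[0,-0.144,0,-0.067,0.002,0.116,1],[0,-0.18,0,-0.084,0.003,0.145,1]]])

```text
time_s: 19.85
tcp_pos: [497.0, -2.0, 242.7]
tcp_rot: [0.518, 0.816, 0.131, 0.222]
contact_force: [0.7, 0.0, -0.5]
opening: 0.206
finger_force: 45.0
```

>>> step_arm(increments=[[[0,-0.036,0,-0.017,0,0.029,1],[0,-0.072,0,-0.034,0.001,0.058,1],[0,-0.108,0,-0.05,0.002,0.087,1],[0,-0.144,0,-0.067,0.002,0.116,1],[0,-0.18,0,-0.084,0.003,0.145,1]]])

```text
time_s: 20.27
tcp_pos: [497.0, -56.1, 242.6]
tcp_rot: [0.288, 0.922, 0.068, 0.248]
contact_force: [-0.3, 0.6, -0.4]
opening: 0.21
finger_force: 45.0
```

>>> step_arm(increments=[[[0.02,-0.036,-0.03,-0.017,0,0.029,1],[0.03,-0.072,-0.06,-0.034,0.001,0.058,1],[0.05,-0.108,-0.09,-0.05,0.002,0.087,1],[0.06,-0.144,-0.11,-0.067,0.002,0.116,1],[0.07,-0.18,-0.13,-0.084,0.003,0.145,1]]])

```text
time_s: 20.68
tcp_pos: [518.1, -110.2, 203.1]
tcp_rot: [0.038, 0.966, 0.0, 0.257]
contact_force: [-0.7, 0.3, -0.4]
opening: 0.202
finger_force: 45.0
```

>>> step_arm(increments=[[[0,0,0,0,0,0,1],[0,0,0,0,0,0,1],[0,0,0,0,0,0,1],[0,0,0,0,0,0,1],[0,0,0,0,0,0,1]]])

```text
time_s: 21.1
tcp_pos: [518.1, -109.0, 205.3]
tcp_rot: [0.041, 0.965, 0.001, 0.259]
contact_force: [-0.6, -0.5, -0.5]
opening: 0.21
finger_force: 45.0
```

```bash
sed -i 's/^TIP=.*/TIP=np.array([-2.8,-.1,58.5])/' cam.py; cat >> cam.py <<'E'
def tipw(w):
    W=cloud(w);s=state();T=Ro.from_quat(s['tcp_rot']).inv().apply((W-s['tcp_pos']).reshape(-1,3)).reshape(W.shape)
    k=(abs(T[...,0])<12)&(abs(T[...,1])<6)&(T[...,2]>46)&(T[...,2]<64);print('tip',np.median(T[k],0).round(1),T[k].mean(0).round(1),T[k].max(0).round(1),T[k].min(0).round(1),k.sum())
E
python3 - <<'E'
from cam import *
w=grab('wrist');tipw(w);cams(w,{'right':(0,-80)});goal('right',.045,15)
E
```

```text
tip [ 3.2  0.6 49.7] [ 2.9  0.6 51.1] [ 3.6  2.3 58.1] [ 1.5 -1.  46.9] 30
right 527 circle -0.94 -79.97 12.43 h 17.05 mean [ -1.32 -79.94] theta 0.039 slot mid off [-0.19  0.15] n 6755
t 21.15 tcp [ 518.2 -109.1  205.4] d mm [  9.4  -0.7 -25.5] frac [ 0.031 -0.002 -0.085] rv deg [-0.   0.   0.3] frac [-0.     0.     0.002]
frame d [ -4.5  -0.3 -26.8] rv [0.1 0.  0.3] tip in frame [  3.9 -79.7  52.8] above floor 41.8 F [-1.   0.4 -1.5] tau [0.04 0.39 0.02] j [-0.43  0.24  2.14  0.62  0.33 -2.47]
```

>>> step_arm(increments=[[[0.012,-0.002,-0.03,0,0,0.001,1],[0.025,-0.003,-0.065,0,0,0.002,1],[0.031,-0.003,-0.085,0,0,0.002,1],[0.031,-0.003,-0.085,0,0,0.002,1],[0.031,-0.003,-0.085,0,0,0.002,1]]])

```text
time_s: 21.57
tcp_pos: [527.5, -110.2, 179.6]
tcp_rot: [0.038, 0.965, 0.002, 0.258]
contact_force: [0.7, 0.4, -1.3]
opening: 0.204
finger_force: 45.0
```

```bash
sed -i 's/^TIP=.*/TIP=np.array([-2.8,.3,58.5])/; s/(-.7,-79.9)/(-.9,-79.95)/' cam.py
python3 - <<'E'
from cam import *
goal('right',.042,1);tipw(grab('wrist'))
E
```

```text
t 21.57 tcp [ 527.5 -110.2  179.6] d mm [  6.9  -0.2 -11.9] frac [ 0.023 -0.001 -0.04 ] rv deg [-0.1 -0.   0.1] frac [-0.001 -0.     0.   ]
frame d [  0.1   0.  -13.8] rv [-0.1 -0.   0.1] tip in frame [ -1.  -79.9  25.8] above floor 14.8 F [-0.   0.4 -1.4] tau [0.04 0.35 0.  ] j [-0.43  0.29  2.15  0.76  0.28 -2.61]
tip [ 3.2  0.6 49.4] [ 3.   0.6 51.2] [ 4.1  2.3 58.6] [ 1.8 -1.  46.2] 32
```

Joint 6 is close to its limit (-2.61 of -2.69). I'll back off and use the blade half a turn round.

>>> step_arm(increments=[[[-0.015,0,0.025,0.017,0,-0.029,1],[-0.03,0,0.05,0.033,-0.001,-0.058,1],[-0.05,0,0.085,0.05,-0.002,-0.087,1],[-0.065,0,0.11,0.067,-0.002,-0.115,1],[-0.065,0,0.11,0.083,-0.003,-0.144,1]]])

```text
time_s: 22.03
tcp_pos: [507.8, -110.6, 214.7]
tcp_rot: [0.288, 0.922, 0.069, 0.251]
contact_force: [-0.0, -0.1, -1.4]
opening: 0.208
finger_force: 45.0
```

>>> step_arm(increments=[[[0,0,0,0.017,0,-0.029,1],[0,0,0,0.033,-0.001,-0.058,1],[0,0,0,0.05,-0.002,-0.087,1],[0,0,0,0.067,-0.002,-0.115,1],[0,0,0,0.083,-0.003,-0.144,1]]])

```text
time_s: 22.45
tcp_pos: [508.0, -110.4, 213.3]
tcp_rot: [0.516, 0.816, 0.131, 0.224]
contact_force: [-0.3, 0.9, -0.5]
opening: 0.209
finger_force: 45.0
```

>>> step_arm(increments=[[[0,0,0,0.017,0,-0.029,1],[0,0,0,0.033,-0.001,-0.058,1],[0,0,0,0.05,-0.002,-0.087,1],[0,0,0,0.067,-0.002,-0.115,1],[0,0,0,0.083,-0.003,-0.144,1]]])

```text
time_s: 22.87
tcp_pos: [508.0, -110.5, 213.3]
tcp_rot: [0.709, 0.655, 0.184, 0.183]
contact_force: [-1.3, 0.5, -1.0]
opening: 0.206
finger_force: 45.0
```

>>> step_arm(increments=[[[0,0,0,0.017,0,-0.029,1],[0,0,0,0.033,-0.001,-0.058,1],[0,0,0,0.05,-0.002,-0.087,1],[0,0,0,0.067,-0.002,-0.115,1],[0,0,0,0.083,-0.003,-0.144,1]]])

```text
time_s: 23.28
tcp_pos: [508.0, -110.5, 213.3]
tcp_rot: [0.855, 0.45, 0.225, 0.13]
contact_force: [-0.1, 0.4, -0.5]
opening: 0.206
finger_force: 45.0
```

>>> step_arm(increments=[[[0,0,0,0.017,0,-0.029,1],[0,0,0,0.033,-0.001,-0.058,1],[0,0,0,0.05,-0.002,-0.087,1],[0,0,0,0.067,-0.002,-0.115,1],[0,0,0,0.083,-0.003,-0.144,1]]])

```text
time_s: 23.7
tcp_pos: [508.0, -110.5, 213.3]
tcp_rot: [0.942, 0.214, 0.251, 0.067]
contact_force: [0.8, 0.3, -0.7]
opening: 0.21
finger_force: 45.0
```

>>> step_arm(increments=[[[0,0,0,0.017,0,-0.029,1],[0,0,0,0.033,-0.001,-0.058,1],[0,0,0,0.05,-0.002,-0.087,1],[0,0,0,0.067,-0.002,-0.115,1],[0,0,0,0.083,-0.003,-0.144,1]]])

```text
time_s: 24.12
tcp_pos: [508.0, -110.5, 213.3]
tcp_rot: [0.965, -0.036, 0.259, 0.001]
contact_force: [-0.0, 0.7, -0.8]
opening: 0.208
finger_force: 45.0
```

```bash
python3 - <<'E'
from cam import *
w=grab('wrist');tipw(w);cams(w,{'right':(0,-80)});goal('right',np.pi+.042,15)
E
```

```text
tip [ 3.6 -0.3 49.4] [ 3.3 -0.3 51.1] [ 4.   1.3 57.7] [ 2.1 -2.  47.3] 30
right 490 circle -0.83 -80.23 12.4 h 17.04 mean [ -0.71 -80.24] theta 0.048 slot mid off [0.43 0.45] n 6646
t 24.17 tcp [ 508.  -110.5  213.3] d mm [ 24.3   0.5 -30.7] frac [ 0.081  0.002 -0.102] rv deg [-0.   0.1  0.4] frac [-0.     0.     0.002]
frame d [  5.7   1.3 -38.7] rv [0.2 0.1 0.3] tip in frame [ -6.5 -81.4  64.7] above floor 53.7 F [-0.3  0.4 -0.3] tau [-0.    0.47  0.03] j [-0.45  0.21  2.15  0.61  0.35  0.68]
```

>>> step_arm(increments=[[[0.03,0,-0.03,0,0,0.001,1],[0.06,0.001,-0.07,0,0,0.002,1],[0.081,0.001,-0.102,0,0,0.002,1],[0.081,0.001,-0.102,0,0,0.002,1],[0.081,0.001,-0.102,0,0,0.002,1]]])

```text
time_s: 24.58
tcp_pos: [532.1, -110.0, 182.0]
tcp_rot: [0.966, -0.03, 0.258, 0.0]
contact_force: [-1.4, -0.7, -0.0]
opening: 0.207
finger_force: 45.0
```

```bash
sed -i 's/^TIP=.*/TIP=np.array([-2.8,.1,58.5])/; s/(-.9,-79.95)/(-.9,-80.05)/' cam.py
python3 - <<'E'
from cam import *
w=grab('wrist');tipw(w);goal('right',np.pi+.045,6);turnplan('right',0,[np.pi+.045],.8)
E
```

```text
tip [ 3.2 -0.4 49.9] [ 2.9 -0.4 51.4] [ 3.8  1.3 58.2] [ 1.8 -2.  46.1] 32
t 24.63 tcp [ 532.1 -110.   182.4] d mm [ 4.6 -0.4 -7.6] frac [ 0.015 -0.001 -0.025] rv deg [ 0.4 -0.  -0.9] frac [ 0.002 -0.    -0.005]
frame d [ 0.2 -0.2 -8.9] rv [-0.1  0.  -1. ] tip in frame [ -1.1 -79.8  25.9] above floor 14.9 F [ 0.7 -0.3 -0.5] tau [-0.05  0.56 -0.  ] j [-0.42  0.29  2.14  0.73  0.29  0.55]
3.19 [ 0.0241 -0.0017 -0.0404] [ 0.0024 -0.     -0.0047]
```

>>> step_arm(increments=[[[0.005,-0.001,-0.008,0.001,0,-0.002,1],[0.01,-0.001,-0.016,0.002,0,-0.005,1],[0.014,-0.001,-0.023,0.002,0,-0.005,1],[0.018,-0.001,-0.03,0.002,0,-0.005,1],[0.02,-0.001,-0.033,0.002,0,-0.005,1]]])

```text
time_s: 25.05
tcp_pos: [538.4, -110.4, 171.8]
tcp_rot: [0.965, -0.039, 0.258, -0.001]
contact_force: [-0.1, -0.1, -1.6]
opening: 0.21
finger_force: 45.0
```

>>> step_arm(increments=[[[0.001,0,-0.002,0,0,0,1],[0.002,0,-0.004,0,0,0,1],[0.003,0,-0.006,0,0,0,1],[0.004,0,-0.008,0,0,0,1],[0.0045,0,-0.009,0,0,0,1]]])

```text
time_s: 25.47
tcp_pos: [539.7, -110.5, 169.4]
tcp_rot: [0.965, -0.039, 0.259, -0.001]
contact_force: [-4.0, 0.9, 4.4]
opening: 0.21
finger_force: 45.0
```

```bash
python3 - <<'E'
from cam import *
goal('right',np.pi+.045,0);turnplan('right',0,np.pi+.045+np.radians([15,30,60,90,100]),0)
E
```

```text
t 25.47 tcp [ 539.7 -110.5  169.4] d mm [ 0.  -0.1  0.2] frac [ 0.    -0.     0.001] rv deg [ 0.  -0.   0.1] frac [ 0.    -0.     0.001]
frame d [ 0.1 -0.1  0.1] rv [0.1 0.  0.1] tip in frame [ -1.  -80.   10.9] above floor -0.1 F [-1.3  0.7  5.8] tau [-0.08  0.73 -0.02] j [-0.41  0.33  2.14  0.79  0.26  0.51]
3.45 [-0.0002 -0.0027  0.0005] [ 0.0419 -0.0015 -0.0716]
3.71 [-0.0011 -0.0049  0.    ] [ 0.0835 -0.003  -0.1438]
4.23 [-0.0042 -0.0082 -0.0017] [ 0.1666 -0.006  -0.2882]
4.76 [-0.0083 -0.0093 -0.0041] [ 0.2498 -0.009  -0.4326]
4.93 [-0.0097 -0.0091 -0.0049] [ 0.2775 -0.01   -0.4807]
```

>>> step_arm(increments=[[[0,-0.001,0,0.017,0,-0.029,1],[0,-0.002,0,0.033,-0.001,-0.058,1],[-0.0005,-0.003,0,0.05,-0.002,-0.087,1],[-0.0008,-0.004,0,0.067,-0.002,-0.115,1],[-0.001,-0.005,0,0.083,-0.003,-0.144,1]]])

```text
time_s: 25.88
tcp_pos: [539.2, -112.3, 169.3]
tcp_rot: [0.922, -0.29, 0.249, -0.068]
contact_force: [-2.3, -1.6, -0.5]
opening: 0.211
finger_force: 45.0
```

>>> step_arm(increments=[[[-0.0005,-0.0007,-0.0003,0.017,0,-0.029,1],[-0.001,-0.0014,-0.0006,0.033,-0.001,-0.058,1],[-0.0017,-0.002,-0.001,0.05,-0.002,-0.087,1],[-0.0024,-0.0027,-0.0013,0.067,-0.002,-0.115,1],[-0.0031,-0.0033,-0.0017,0.083,-0.003,-0.144,1]]])

```text
time_s: 26.3
tcp_pos: [538.2, -113.1, 168.7]
tcp_rot: [0.816, -0.518, 0.223, -0.13]
contact_force: [-2.3, -0.2, 0.6]
opening: 0.208
finger_force: 45.0
```

>>> step_arm(increments=[[[-0.0008,-0.0004,-0.0005,0.017,0,-0.029,1],[-0.0016,-0.0007,-0.001,0.033,-0.001,-0.058,1],[-0.0024,-0.0009,-0.0014,0.05,-0.002,-0.087,1],[-0.0033,-0.001,-0.0019,0.067,-0.002,-0.115,1],[-0.0041,-0.0011,-0.0024,0.083,-0.003,-0.144,1]]])

```text
time_s: 26.72
tcp_pos: [537.0, -113.4, 168.0]
tcp_rot: [-0.655, 0.711, -0.182, 0.183]
contact_force: [-2.0, -0.2, -0.4]
opening: 0.209
finger_force: 45.0
```

>>> step_arm(increments=[[[-0.0004,0,-0.0002,0.008,0,-0.014,1],[-0.0008,0,-0.0004,0.016,0,-0.028,1],[-0.0012,0,-0.0006,0.025,-0.001,-0.043,1],[-0.0012,0,-0.0006,0.025,-0.001,-0.043,1],[-0.0012,0,-0.0006,0.025,-0.001,-0.043,1]]])

```text
time_s: 27.13
tcp_pos: [536.6, -113.3, 167.8]
tcp_rot: [-0.6, 0.757, -0.167, 0.197]
contact_force: [-3.1, -1.7, -1.3]
opening: 0.212
finger_force: 45.0
```

```bash
python3 - <<'E'
from cam import *
goal('right',np.pi+.045+np.radians(99),0)
E
```

```text
t 27.13 tcp [ 536.6 -113.3  167.8] d mm [0.2 0.1 0.2] frac [0.001 0.    0.001] rv deg [ 0.1 -0.1 -0.3] frac [ 0.001 -0.    -0.001]
frame d [0.3 0.1 0. ] rv [-0.  -0.1 -0.3] tip in frame [ -1.2 -80.1  11. ] above floor -0.0 F [-3.3 -1.8  0.4] tau [-0.2   1.03  0.04] j [-0.42  0.33  2.14  0.82  0.26  2.19]
```

>>> step_arm(increments=[[[0,0,0,0,0,0,1],[0,0,0,-0.009,0,0.016,1],[0,0,0,-0.019,0,0.033,1],[-0.008,0,0.014,-0.019,0,0.033,1],[-0.02,0,0.035,-0.019,0,0.033,1]]])

```text
time_s: 27.55
tcp_pos: [531.0, -113.2, 178.2]
tcp_rot: [-0.644, 0.72, -0.179, 0.187]
contact_force: [0.0, -0.2, -0.6]
opening: 0.209
finger_force: 45.0
```

>>> step_arm(increments=[[[-0.03,0,0.05,0,0,0,1],[-0.06,0,0.1,0,0,0,1],[-0.09,0,0.15,0,0,0,1],[-0.12,0,0.2,0,0,0,1],[-0.14,0,0.24,0,0,0,1]]])

```text
time_s: 27.97
tcp_pos: [488.4, -113.3, 251.6]
tcp_rot: [-0.643, 0.72, -0.18, 0.187]
contact_force: [-0.1, -0.4, -0.9]
opening: 0.209
finger_force: 45.0
```

```bash
python3 - <<'E'
from cam import *
from chk import chk
w=grab('wrist');tipw(w);cams(w);dots(['wrist']);chk(load('wrist'))
a=np.radians(-3.6+180)
print(state()['joint_pos'].round(2))
delta(tool(np.array([0,0,-1.]),np.array([np.cos(a),np.sin(a),0])),(460,367,200))
a=np.radians(-3.6)
delta(tool(np.array([0,0,-1.]),np.array([np.cos(a),np.sin(a),0])),(460,367,200))
E
```

```text
tip [ 2.8  1.1 51.1] [ 2.5  1.1 52.4] [ 3.3  2.8 59.6] [ 0.7 -0.5 46.9] 32
left 145 circle -1.22 75.41 10.96 h 16.68 mean [-1.84 73.62] theta -1.557 slot mid off [0.36 1.97] n 10433
right 373 circle -0.97 -79.91 12.38 h 16.97 mean [ -1.05 -80.  ] theta -1.571 slot mid off [ 0.18 -0.43] n 5850
wrist left 15 [-0.6 60.8 11.8] theta 1.56
wrist right 21 [ -1.  -61.1  11.5] theta 1.56
plate 2073 z at origin, tilts 5.959839954993311 [1.36736450e-05 4.16083035e-04] ((-3.6285018920898438, 2.3584060668945312), (135.92079162597656, 94.8636245727539), 89.94770050048828)
bar 0 [nan nan nan] ((0.0, 0.0), (0.0, 0.0), 0.0)
[-0.48  0.12  2.13  0.51  0.46  2.36]
t 28.07 tcp [ 489.  -113.5  252.4] d mm [-29.  480.5 -52.4] frac [-0.097  1.602 -0.175] rv deg [ 0.4 30.3  2.8] frac [0.002 0.168 0.015]
t 28.07 tcp [ 489.  -113.5  252.4] d mm [-29.  480.5 -52.4] frac [-0.097  1.602 -0.175] rv deg [  46.3   -0.6 -171.1] frac [ 0.257 -0.003 -0.951]chk.py:9: RuntimeWarning: Mean of empty slice.
  p=D[yl];print('bar',yl.sum(),p.mean(0),cv2.minAreaRect(p[:,:2].astype(np.float32)))
  ret = um.true_divide(
```

Both cams read 1.56 and the grille is flat. Next I'll carry the driver back, turning it half round on the way.

>>> step_arm(increments=[[[0,0.05,0.01,-0.017,0,0.029,1],[0,0.1,0.02,-0.033,0.001,0.058,1],[0,0.15,0.03,-0.05,0.002,0.087,1],[0,0.2,0.04,-0.067,0.002,0.115,1],[0,0.26,0.05,-0.083,0.003,0.144,1]]])

```text
time_s: 28.48
tcp_pos: [489.1, -34.6, 264.8]
tcp_rot: [0.809, -0.528, 0.221, -0.134]
contact_force: [0.2, 0.1, -1.1]
opening: 0.207
finger_force: 45.0
```

>>> step_arm(increments=[[[0,0.05,0,-0.017,0,0.029,1],[0,0.1,0,-0.033,0.001,0.058,1],[0,0.15,0,-0.05,0.002,0.087,1],[0,0.2,0,-0.067,0.002,0.115,1],[0,0.26,0,-0.083,0.003,0.144,1]]])

```text
time_s: 28.9
tcp_pos: [489.1, 43.7, 264.6]
tcp_rot: [0.918, -0.301, 0.248, -0.073]
contact_force: [-0.5, -0.2, -0.4]
opening: 0.208
finger_force: 45.0
```

>>> step_arm(increments=[[[0,0.05,0,-0.017,0,0.029,1],[0,0.1,0,-0.033,0.001,0.058,1],[0,0.15,0,-0.05,0.002,0.087,1],[0,0.2,0,-0.067,0.002,0.115,1],[0,0.26,0,-0.083,0.003,0.144,1]]])

```text
time_s: 29.32
tcp_pos: [488.9, 121.8, 264.5]
tcp_rot: [0.965, -0.054, 0.258, -0.006]
contact_force: [0.9, -0.7, -0.8]
opening: 0.209
finger_force: 45.0
```

>>> step_arm(increments=[[[0,0.05,0,-0.017,0,0.029,1],[0,0.1,0,-0.033,0.001,0.058,1],[0,0.15,0,-0.05,0.002,0.087,1],[0,0.2,0,-0.067,0.002,0.115,1],[0,0.26,0,-0.083,0.003,0.144,1]]])

```text
time_s: 29.73
tcp_pos: [488.7, 199.9, 264.3]
tcp_rot: [0.946, 0.197, 0.25, 0.061]
contact_force: [0.2, -0.4, -0.7]
opening: 0.208
finger_force: 45.0
```

>>> step_arm(increments=[[[0,0.05,0,-0.017,0,0.029,1],[0,0.1,0,-0.033,0.001,0.058,1],[0,0.15,0,-0.05,0.002,0.087,1],[0,0.2,0,-0.067,0.002,0.115,1],[0,0.26,0,-0.083,0.003,0.144,1]]])

```text
time_s: 30.15
tcp_pos: [488.6, 277.9, 264.1]
tcp_rot: [0.863, 0.435, 0.225, 0.124]
contact_force: [1.0, 0.6, -1.0]
opening: 0.208
finger_force: 45.0
```

>>> step_arm(increments=[[[-0.02,0.05,0,-0.017,0,0.029,1],[-0.03,0.1,0,-0.033,0.001,0.058,1],[-0.05,0.15,0,-0.05,0.002,0.087,1],[-0.07,0.2,0,-0.067,0.002,0.115,1],[-0.09,0.26,0,-0.083,0.003,0.144,1]]])

```text
time_s: 30.57
tcp_pos: [461.2, 355.9, 264.0]
tcp_rot: [0.722, 0.643, 0.185, 0.178]
contact_force: [-0.6, 0.2, -1.1]
opening: 0.207
finger_force: 45.0
```

```bash
python3 - <<'E'
from fr import *
a=np.radians(-4)
print(state()['joint_pos'].round(2))
delta(tool(np.array([0,0,-1.]),np.array([np.cos(a),np.sin(a),0])),(460,367.2,200))
E
```

```text
[ 0.7   0.28  1.87 -0.57  0.67  1.21]
t 30.57 tcp [461.2 355.9 264. ] d mm [ -1.2  11.3 -64. ] frac [-0.004  0.038 -0.213] rv deg [ 0.5 29.8  2.5] frac [0.003 0.165 0.014]
```

>>> step_arm(increments=[[[-0.004,0.038,-0.02,0,0.035,0.002,1],[-0.004,0.038,-0.04,0.001,0.07,0.005,1],[-0.004,0.038,-0.08,0.002,0.105,0.008,1],[-0.004,0.038,-0.1,0.003,0.14,0.011,1],[-0.004,0.038,-0.1,0.003,0.165,0.014,1]]])

```text
time_s: 30.98
tcp_pos: [460.7, 366.9, 233.3]
tcp_rot: [0.733, 0.68, -0.001, -0.003]
contact_force: [-0.0, 0.1, -0.9]
opening: 0.209
finger_force: 45.0
```

>>> step_arm(increments=[[[0,0,-0.1,0,0,0,1],[0,0,-0.2,0,0,0,1],[0,0,-0.28,0,0,0,1],[0,0,-0.32,0,0,0,1],[0,0,-0.32,0,0,0,1]]])

```text
time_s: 31.4
tcp_pos: [459.4, 365.8, 135.4]
tcp_rot: [0.734, 0.68, -0.001, -0.0]
contact_force: [0.1, 0.3, -1.5]
opening: 0.206
finger_force: 45.0
```

```bash
python3 - <<'E'
from cam import *
a=np.radians(-4)
T=tool(np.array([0,0,-1.]),np.array([np.cos(a),np.sin(a),0]))
delta(T,(460,367.2,67))
for nm in ('wrist','side','scene'):
    c=grab(nm);print(nm);tip(c)
E
```

```text
t 31.4 tcp [459.4 365.8 135.4] d mm [  0.6   1.4 -68.4] frac [ 0.002  0.005 -0.228] rv deg [ 0.1 -0.1  0.4] frac [ 0.    -0.001  0.002]
wrist
15 51 [ 9.7  0.1 16.4] min [  4.7 -11.   15.1] max [11.6 11.6 18.4]
45 12 [ 2.3 -0.7 49.9] min [ 1.7 -2.3 47.2] max [ 3.5  1.  50.9]
51 12 [ 3.  -0.5 53. ] min [ 1.5 -1.6 51.1] max [ 3.7  0.4 55.5]
57 7 [ 3.2 -0.7 58.8] min [ 3.  -1.7 57.1] max [ 3.3  0.4 59.9]
side
15 13 [ 8.7 -2.3 16.7] min [  5.2 -10.2  15.4] max [11.5 11.4 18.1]
27 11 [-1.5 -2.7 30.1] min [-4.3 -4.8 28.2] max [ 0.9  3.  32.2]
33 10 [-1.4 -2.8 36. ] min [-3.3 -4.9 33.8] max [ 0.9  0.3 38.2]
39 12 [-1.2 -2.2 42.1] min [-7.8 -5.1 39.6] max [ 1.2  1.3 44.8]
45 15 [-1.5 -2.3 47.7] min [-9.9 -4.7 45. ] max [ 3.1  0.9 50.6]
51 12 [-1.5 -1.7 54.1] min [-11.4  -2.8  51.5] max [ 3.8  0.6 56.5]
57 8 [-4.2 -1.1 58.8] min [-9.8 -2.4 57.4] max [ 1.9  1.  59.7]
scene
15 9 [ 9.4 -0.  16.7] min [  6.1 -11.   15. ] max [11.6 10.6 19. ]
33 3 [ 0.3 -1.4 36.6] min [-0.5 -4.1 34.6] max [ 1.1  1.3 38.6]
39 4 [-0.2 -1.1 42.4] min [-1.4 -3.2 40.8] max [ 0.7  1.  44.9]
45 5 [-0.1 -0.9 47.7] min [-1.6 -3.1 46.4] max [ 1.7  1.5 49.6]
51 3 [ 2.3 -0.6 52.5] min [ 0.9 -1.5 51.7] max [ 3.5  0.6 53.4]
57 2 [-1.  -1.6 58.4] min [-4.6 -1.8 57.3] max [ 2.5 -1.4 59.5]
```

>>> step_arm(increments=[[[0.002,0.005,-0.04,0,0,0.002,1],[0.002,0.005,-0.08,0,0,0.002,1],[0.002,0.005,-0.13,0,0,0.002,1],[0.002,0.005,-0.17,0,0,0.002,1],[0.002,0.005,-0.2,0,0,0.002,1]]])

```text
time_s: 31.97
tcp_pos: [461.2, 367.8, 78.6]
tcp_rot: [0.732, 0.682, 0.002, 0.001]
contact_force: [0.6, -0.2, -1.1]
opening: 0.209
finger_force: 45.0
```

>>> step_arm(increments=[[[0,0,-0.006,0,0,0,1],[0,0,-0.012,0,0,0,1],[0,0,-0.018,0,0,0,1],[0,0,-0.022,0,0,0,1],[0,0,-0.024,0,0,0,1]]])

```text
time_s: 32.38
tcp_pos: [461.4, 367.8, 72.6]
tcp_rot: [0.732, 0.682, 0.002, 0.001]
contact_force: [-0.6, 0.2, -0.4]
opening: 0.205
finger_force: 45.0
```

>>> step_arm(increments=[[[0,0,-0.004,0,0,0,1],[0,0,-0.008,0,0,0,1],[0,0,-0.012,0,0,0,1],[0,0,-0.016,0,0,0,1],[0,0,-0.019,0,0,0,1]]])

```text
time_s: 32.8
tcp_pos: [461.2, 367.6, 66.4]
tcp_rot: [0.732, 0.681, 0.002, 0.001]
contact_force: [-0.2, 0.6, -0.8]
opening: 0.211
finger_force: 45.0
```

```bash
python3 - <<'E'
from fr import *
s=state();print(s['tcp_pos'],s['contact_force'],s['joint_pos'].round(3),s['qvel'].round(4))
a=np.radians(-4)
delta(tool(np.array([0,0,-1.]),np.array([np.cos(a),np.sin(a),0])),(460,367.2,65.5))
E
```

```text
[461.22983127 367.60127943  66.39916479] [-0.17843638  0.59985272 -0.78286931] [ 5.610e-01  6.240e-01  1.786e+00 -1.000e-03  7.280e-01  6.330e-01] [ 0.0018  0.0168  0.0043  0.0001 -0.0227 -0.0002]
t 32.8 tcp [461.2 367.6  66.4] d mm [-1.2 -0.4 -0.9] frac [-0.004 -0.001 -0.003] rv deg [-0.1  0.2  0.1] frac [-0.     0.001  0.   ]
```

Go down slightly more until contact, then release and lift.

>>> step_arm(increments=[[[-0.003,0,-0.003,0,0,0,1],[-0.003,0,-0.005,0,0,0,1],[-0.003,0,-0.005,0,0,0,1],[-0.003,0,-0.005,0,0,0,1],[-0.003,0,-0.005,0,0,0,1]]])

```text
time_s: 33.22
tcp_pos: [460.4, 367.7, 65.0]
tcp_rot: [0.732, 0.682, 0.002, 0.001]
contact_force: [-0.3, -0.1, -0.5]
opening: 0.206
finger_force: 45.0
```

>>> step_arm(increments=[[[0,0,0,0,0,0,0.2],[0,0,0,0,0,0,0.2],[0,0,0,0,0,0,0.2],[0,0,0,0,0,0,0.2],[0,0,0,0,0,0,0.2]]])

```text
time_s: 33.63
tcp_pos: [460.4, 367.6, 65.1]
tcp_rot: [0.732, 0.681, 0.002, 0.001]
contact_force: [-0.1, 0.7, -0.3]
opening: 0.396
finger_force: 0.0
```

>>> step_arm(increments=[[[0,0,0.03,0,0,0,0.2],[0,0,0.1,0,0,0,0.2],[0,0,0.2,0,0,0,0.2],[0,0,0.32,0,0,0,0.2],[0,0,0.45,0,0,0,0.2]]])

```text
time_s: 34.05
tcp_pos: [459.8, 367.3, 201.5]
tcp_rot: [0.732, 0.681, 0.001, 0.0]
contact_force: [0.7, 0.6, 0.6]
opening: 0.4
finger_force: 0.0
```

>>> step_arm(increments=[[[0,0,0.13,0,0,0,0.2],[0,0,0.26,0,0,0,0.2],[0,0,0.26,0,0,0,0.2],[0,0,0.26,0,0,0,0.2],[0,0,0.26,0,0,0,0.2]]])

```text
time_s: 34.47
tcp_pos: [459.9, 367.4, 277.9]
tcp_rot: [0.732, 0.681, 0.001, 0.001]
contact_force: [-0.9, 0.5, -0.9]
opening: 0.4
finger_force: 0.0
```

```bash
python3 - <<'E'
from cam import *
w=grab('wrist');W=cloud(w);hsv=cv2.cvtColor(w['pixels'],cv2.COLOR_RGB2HSV)
near=np.hypot(W[...,0]-460,W[...,1]-364)<40
o=near&(hsv[...,0]<20)&(hsv[...,1]>150)&(W[...,2]>60)&(W[...,2]<125);P=W[o];t=P[P[:,2]>np.percentile(P[:,2],60)]
print('orange',len(P),'z',np.percentile(P[:,2],[5,50,95]),t.mean(0),cv2.minAreaRect(t[:,:2].astype(np.float32)))
c=grab('scene');cams(c);W=cloud(c);D=(W-F)@R;hs=cv2.cvtColor(c['pixels'],cv2.COLOR_RGB2HSV)
k=(hs[...,2]<70)&(abs(D[...,0])<50)&(abs(D[...,1])<68)&(abs(D[...,2]-6)<5);print('plate',k.sum(),np.median(D[k],0))
E
```

```text
orange 561 z [ 72.41364436 103.12083597 104.60050729] [460.09981701 364.00925445 104.06731663] ((460.4581298828125, 364.9809265136719), (22.831581115722656, 17.3537540435791), 85.59133911132812)
left few 0
right few 0
plate 18 [26.90491776 60.92941585  3.86510419]
```

```bash
python3 -c "
from plant import hand_in
print(hand_in())"
```

```text
the job is handed in; nothing more can be done
None
```

I've handed the job in: my last measurements put the grille flat in the frame, both cams at about 1.56 rad, and the driver blade down in its pocket at its starting height; `hand_in()` gave no verdict, and I didn't re-measure the bystanders.

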